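Set up the drain-tube jig: graded vee supports, then the tube on its fall

ROBOT

A 6-joint arm with a two-finger parallel gripper is mounted at the origin on a cart in front of the work surface, level with it; the furniture and walls round the work are solid. World frame = base frame: x ahead of the robot, y to its left, z up, the work surface at z = 0. Lengths are in m, angles in rad, forces in N, time in s.
With the tool pointing down it reaches from about 0.375 to 0.9 m from the base axis. Payload 3.1 kg.
Tool frame: the origin (TCP) lies at the very end of the fingers, on their centre line; the grasp point (between the pads) lies 19 mm behind it (manip.pinch_z is the distance from the TCP to the grasp point, in m); z points along the fingers, y is the line along which they close (so a half turn about z gives the same grasp; the last joint's range is limited). The gripper opens to 85 mm and grips with 20 to 120 N. Pads are 22 mm wide; open, the fingers measure 114 mm over their backs; the gripper's body (76 mm by 85 mm) begins 54 mm behind the grasp point. The pads swing forward as they close: fully open they stand 13 mm farther back than shut.
Start: joints at [-1.313, 0.527, 1.433, -0, 1.181, -0.178], TCP at [0.264, -0.567, 0.231] pointing down, gripper open.
Joint ranges: [-3.08, 3.08], [-0.75, 2.2], [0.22, 2.44], [-1.43, 4.57], [0, 2.65], [-2.85, 2.85]. Speed limits (rad/s): [2.79, 2.79, 3.14, 3.14, 3.14, 3.14].

INTERFACE

Orientations are given as a unit quaternion [x, y, z, w].
In Python, from station import manip gives the robot as it stands.
- The arm moves only by the tool servo_tool, never from a script. Its argument "commands" is one flat list of numbers, 7 for each row, row after row: the shift along the tool's x, y, z each as a share of 500 mm, from -1 to 1, then the turn, a rotation vector about the tool's x, y, z each as a share of 360 degrees, from -1 to 1, then the opening, from -1 (shut) to 1 (fully open). In form: [dx, dy, dz, rx, ry, rz, claw, dx, dy, dz, rx, ry, rz, claw, ...]. A call has 1 to 12 rows; each row shifts and turns the commanded pose from where the row before left it, along the tool's axes as they then stand; what a row does not reach is not made up. A row lasts 1/12 s, in which the tool goes at most 41.7 mm and 7.16 degrees, less where a joint would pass 70% of its speed; a pose out of reach is approached as far as the arm can. A call with a number of a shift or a turn outside -1 to 1 is refused whole. A call with a gripper value outside its range is refused whole. The fingers move at their own pace and stop on an object; "force" is the grip in N (left out, the last holds). Time passes only in rows, so rows that do not move let the fingers close. It gives the time, the measured TCP pose, the force, the opening and the grip force at its end, in the units of the state.
- manip.sense(): the state, without advancing time (a new reading comes with each control period).
- manip.snapshot(name): name is "side" or "top" or "wrist"; returns a dict with "img" (420x560x3 uint8, red, green, blue), "mtx" (3x3 intrinsics, pixels), "world_to_cam" (4x4, takes a point from world to camera coordinates). Camera axes: x right, y up, looking along -z (the intrinsics and any distortion apply to the point x, -y, -z); pixel columns grow to the right and rows downward; lengths in m; the calibration is good to about 2 mm. A picture is of the moment at which its call begins. There is no depth.
- manip.sign_off(): hands the job in; it is judged then, once.
Trained networks look in a picture, given as the dict that the camera call returned (one of the last four; its "shot" number tells which), for a name from the list of things; names that differ only in an ending like _2 or _b are one class to them, and where a whole thing is asked for, a point or a joint stands for the part that bears it (a point fixed in the world has none). Each returns a list of dicts, best first, with "conf" (0 to 1); they miss things now and then, are a little off and sometimes report something else, mostly with a low value. They report only what shows in the picture. A call takes as long as a camera call. They do not tell look-alikes from the thing itself.
- manip.look_for(picture, query): "box" ([left, top, width, height] in pixels, round what is visible of it).
- manip.silhouettes(picture, query): "pixels" (420x560 bool, what is visible of it) and "box" ([left, top, width, height] in pixels, round what is visible of it).
The state is a dict: "t": time; "q": joint angles; "qd": joint speeds; "tau": joint torques, N m; "tcp_pos": TCP position; "tool_rot": TCP orientation; "force": force on the tool from outside, world axes, zero at the start; "ft_torque": the same for the moment, N m; "finger_gap": opening from 0.0 (shut) to 1.0 (fully open); "gripper_force": force on a finger pad.
Only numpy, scipy, OpenCV 4.12 (cv2) and the standard library are available. Lean on these libraries where they do the work, as an engineer would, in place of code of your own. Each camera call takes 0.05 s, during which the arm holds its last target. There are 200 camera calls.

TASK

This tube is to be welded with an even fall. Stand the four vee supports upright in the four pockets of the rail in order of height, the shortest beside the stop pin and rising to the tallest at the far end, with their grooves in line along the row; then lay the tube sloping in the grooves of all four, its low end just short of the stop pin (within about 10 mm) or touching it.

Things in the scene. Friction and masses are not known exactly. Their poses are not given: they have to be found in the camera images.
- support_1_mid (a point): vee support 1, 51 mm tall, the shortest of four loose steel supports alike but for height: square foot 42 x 42 x 8 mm, round post 20 mm thick, and on top a vee-block head 40 mm wide along its own x, 20 mm along its own y and 25 mm high, with a 90 degree groove 15 mm deep running along its own y. The point is on the support's axis half-way up (25.5 mm above its underside); z up. Mass 0.25 to 0.5 kg. It stands on the table at the start. Grip the head across its 40 mm.
- support_2_mid (a point): vee support 2, 69 mm tall, the second shortest of four loose steel supports alike but for height: square foot 42 x 42 x 8 mm, round post 20 mm thick, and on top a vee-block head 40 mm wide along its own x, 20 mm along its own y and 25 mm high, with a 90 degree groove 15 mm deep running along its own y. The point is on the support's axis half-way up (34.5 mm above its underside); z up. Mass 0.25 to 0.5 kg. It stands on the table at the start. Grip the head across its 40 mm.
- support_3_mid (a point): vee support 3, 87 mm tall, the second tallest of four loose steel supports alike but for height: square foot 42 x 42 x 8 mm, round post 20 mm thick, and on top a vee-block head 40 mm wide along its own x, 20 mm along its own y and 25 mm high, with a 90 degree groove 15 mm deep running along its own y. The point is on the support's axis half-way up (43.5 mm above its underside); z up. Mass 0.25 to 0.5 kg. It stands on the table at the start. Grip the head across its 40 mm.
- support_4_mid (a point): vee support 4, 105 mm tall, the tallest of four loose steel supports alike but for height: square foot 42 x 42 x 8 mm, round post 20 mm thick, and on top a vee-block head 40 mm wide along its own x, 20 mm along its own y and 25 mm high, with a 90 degree groove 15 mm deep running along its own y. The point is on the support's axis half-way up (52.5 mm above its underside); z up. Mass 0.25 to 0.5 kg. It stands on the table at the start. Grip the head across its 40 mm.
- tube_mid (a point): stainless tube, 260 mm long, 34 mm outside diameter, about 0.3 kg, lying on the table at the start; the point is its centre, its own y runs along the tube (both ends are alike). Lying in all four grooves it slopes 14.4 degrees, and its centre is 27 mm above the mean height of the groove bottoms, 102 mm above the table.
- pocket_a: one of four equal open pockets that stand 70 mm apart in one straight row on a fixed steel rail (which letter stands where in the row varies): 58 x 58 mm inside, floor 4 mm and rim 12 mm above its underside. Origin at the centre of its underside, which is 8 mm above the table; its own y runs along the row, z up.
- pocket_b: one of four equal open pockets that stand 70 mm apart in one straight row on a fixed steel rail (which letter stands where in the row varies): 58 x 58 mm inside, floor 4 mm and rim 12 mm above its underside. Origin at the centre of its underside, which is 8 mm above the table; its own y runs along the row, z up.
- pocket_c: one of four equal open pockets that stand 70 mm apart in one straight row on a fixed steel rail (which letter stands where in the row varies): 58 x 58 mm inside, floor 4 mm and rim 12 mm above its underside. Origin at the centre of its underside, which is 8 mm above the table; its own y runs along the row, z up.
- pocket_d: one of four equal open pockets that stand 70 mm apart in one straight row on a fixed steel rail (which letter stands where in the row varies): 58 x 58 mm inside, floor 4 mm and rim 12 mm above its underside. Origin at the centre of its underside, which is 8 mm above the table; its own y runs along the row, z up.
- stop_pin: the stop pin: upright round steel pin fixed at one end of the rail (a low bolt head sits at the other end), 28 mm diameter with a 38 mm flange at its foot, 70 mm tall. Origin at the centre of its underside, 8 mm above the table, in line with the row of pockets, 46 mm from the centre of the nearest pocket. The row's centre is 151 mm from the pin's axis.
Mind the look-alikes: they are no part of the job. What is shaped like the part that bears support_1_mid but orange or red is not meant.

How it is judged:
By the outcome, as a careful person would: the job done as asked, in the order asked, and still so for the second after the job is handed in, with the robot touching nothing.
It also fails if it takes over 109 s, if anything falls off the work surface, if the arm or the gripper's body presses on something with over 40 N, if the wrist force passes 120 N, or if a joint passes its speed limit or range.

## Working session

There is one attempt and no reset: what is moved stays moved. The work goes in short steps, Python scripts to look and compute and a tool call to move; the robot and the scene stay as the last step left them, time stands still between calls to the robot, and variables do not carry over. Pictures are saved under pics/ and viewed, at most 14 in all, crops included, and the job is handed in when it is done.

Besides the shell and the picture viewer there is one more tool, called by a JSON object that holds its "method" and its "body". servo_tool: Moves the arm, as the interface text tells. Its arguments: {"type":"object","properties":{"commands":{"type":"array"},"force":{"type":"number"}},"required":["commands"]}

```bash
ls; mkdir -p pics; python3 - <<'E'
from station import manip
import cv2
print(manip.sense())
for n in("top","side"):
    s=manip.snapshot(n); cv2.imwrite(f"pics/{n}0.png",cv2.cvtColor(s["img"],cv2.COLOR_RGB2BGR))
    print(n,s["mtx"].round(1).tolist(),s["world_to_cam"].round(3).tolist(),[k for k in s])
    for q in("support_1_mid","tube_mid","pocket_a","stop_pin"):
        print(q,[(round(d["conf"],2),[round(float(v),1) for v in d["box"]]) for d in manip.look_for(s,q)])
E
```

```text
pics
{'t': 0.0, 'q': array([-1.31351417e+00,  5.28479149e-01,  1.43390342e+00,  1.16677671e-06,
        1.18140334e+00, -1.78525348e-01]), 'qd': array([-0.00067246,  0.00058515,  0.00044529, -0.00120097,  0.00114385,
        0.00131025]), 'tau': array([ 1.85778840e-04, -4.42346764e+01, -1.78025526e+01, -5.54591099e-05,
        8.43731541e-03, -2.56036472e-06]), 'tcp_pos': array([ 0.26366603, -0.56586918,  0.23032529]), 'tool_rot': array([ 9.76352229e-01,  2.16183074e-01, -4.26333712e-05, -1.09580230e-03]), 'force': array([-0.22773803,  0.67834334, -0.18680008]), 'ft_torque': array([ 0.03446058,  0.02827946, -0.04545675]), 'gripper_force': 0.0, 'finger_gap': 0.9965525383710667}
top [[379.7, 0.0, 278.7], [0.0, 379.7, 212.1], [0.0, 0.0, 1.0]] [[-0.011, -1.0, -0.006, 0.011], [0.983, -0.011, 0.185, -0.56], [-0.185, -0.004, 0.983, -0.98], [0.0, 0.0, 0.0, 1.0]] ['img', 'mtx', 'world_to_cam', 'shot']
support_1_mid [(0.54, [404.7, 194.6, 22.1, 19.4]), (0.52, [370.7, 204.8, 23.0, 16.3]), (0.49, [381.0, 168.1, 18.7, 12.6])]
tube_mid [(0.69, [234.8, 257.3, 98.4, 12.5])]
pocket_a [(0.91, [292.5, 183.8, 26.6, 25.1]), (0.89, [243.1, 181.2, 29.9, 25.8]), (0.75, [268.1, 182.0, 23.6, 29.1]), (0.71, [318.2, 184.5, 22.7, 24.7])]
stop_pin [(0.65, [341.9, 187.3, 11.1, 18.2])]
side [[485.1, 0.0, 276.5], [0.0, 485.1, 214.3], [0.0, 0.0, 1.0]] [[0.935, -0.355, 0.016, -0.5], [0.16, 0.46, 0.873, -0.168], [-0.317, -0.814, 0.487, -1.24], [0.0, 0.0, 0.0, 1.0]] ['img', 'mtx', 'world_to_cam', 'shot']
support_1_mid [(0.9, [363.4, 275.2, 22.2, 28.7]), (0.87, [343.6, 297.3, 25.4, 29.8]), (0.55, [322.6, 274.4, 21.5, 30.2])]
tube_mid []
pocket_a [(0.72, [305.2, 248.5, 34.2, 24.3]), (0.67, [278.7, 215.7, 28.3, 13.7]), (0.66, [299.7, 238.0, 27.0, 12.4]), (0.56, [288.1, 228.1, 27.4, 12.1])]
stop_pin [(0.88, [323.2, 246.3, 13.5, 29.6])]
```

```bash
python3 - <<'E'
import cv2
a=cv2.imread("pics/top0.png")[120:300,200:460]; cv2.imwrite("pics/top0c.png",cv2.resize(a,None,fx=3,fy=3,interpolation=cv2.INTER_CUBIC))
a=cv2.imread("pics/side0.png")[180:360,200:460]; cv2.imwrite("pics/side0c.png",cv2.resize(a,None,fx=3,fy=3,interpolation=cv2.INTER_CUBIC))
E
```

```text
(no output)
```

View pics/top0c.png

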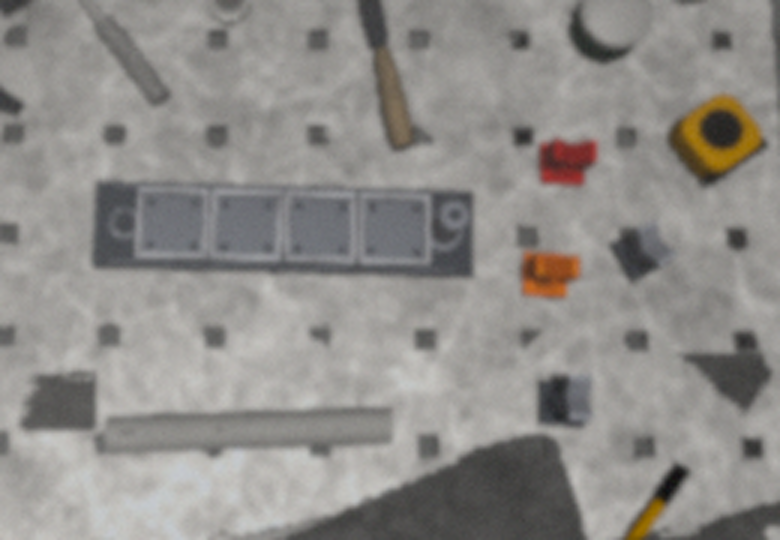

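View pics/side0c.png

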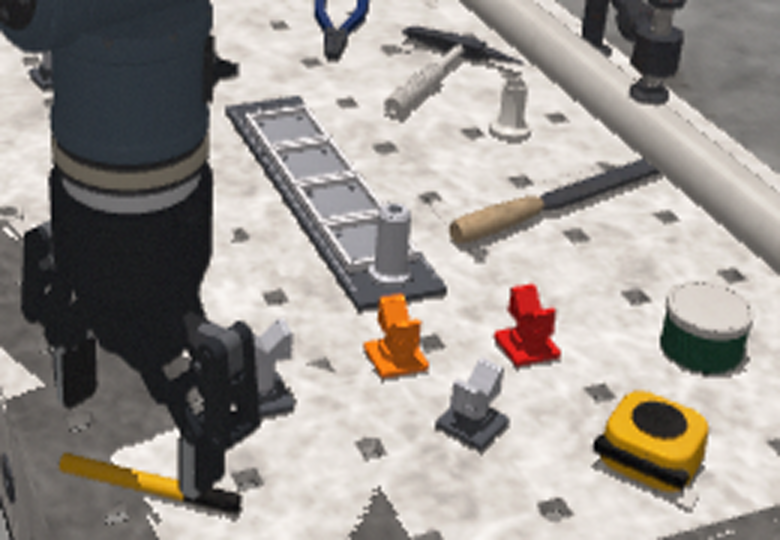

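Top view: the rail lies along y, with the pin at its right end (≈(351,191) full px). Two grey supports are visible at ≈(413,203) and (388,253), and the tube at ≈(282,263). The arm hides the other two supports.

```bash
cat > h.py <<'E'
from station import manip
import numpy as np, cv2
from scipy.spatial.transform import Rotation as R
def ray(s,u,v,z):
    M=s["world_to_cam"]; c=-M[:3,:3].T@M[:3,3]; K=s["mtx"]
    d=M[:3,:3].T@np.array([(u-K[0,2])/K[0,0],-(v-K[1,2])/K[1,1],-1])
    return c+d*(z-c[2])/d[2]
def proj(s,P):
    M=s["world_to_cam"]; p=np.atleast_2d(P)@M[:3,:3].T+M[:3,3]; K=s["mtx"]
    return np.c_[K[0,0]*p[:,0]/-p[:,2]+K[0,2], K[1,1]*-p[:,1]/-p[:,2]+K[1,2]]
def snap(n,f=None,crop=None,k=1):
    s=manip.snapshot(n)
    if f:
        a=cv2.cvtColor(s["img"],cv2.COLOR_RGB2BGR)
        if crop: a=a[crop[1]:crop[3],crop[0]:crop[2]]
        cv2.imwrite(f"pics/{f}.png",cv2.resize(a,None,fx=k,fy=k,interpolation=cv2.INTER_CUBIC))
    return s
def heading(st=None):  # world angle (deg) of tool x
    st=st or manip.sense(); x=R.from_quat(st["tool_rot"]).as_matrix()[:,0]
    return np.degrees(np.arctan2(x[1],x[0]))
E
python3 - <<'E'
from h import *
s=snap("top")
for n,u,v,z in [("pin",351,191,.078),("pkA",257,194,.015),("pkD",331,198,.015),("s?",414,203,.03),("s?",388,253,.04),("tubeL",236,264,.017),("tubeR",329,261,.017),("red",389,174,.03),("orange",383,211,.03)]:
    print(n,ray(s,u,v,z).round(3))
s=manip.snapshot("side")
for n,u,v in [("s",358,316),("s2",292,308)]: print(n,ray(s,u,v,0.02).round(3))
print(heading())
E
```

```text
pin [ 0.61  -0.19   0.078]
pkA [0.62  0.066 0.015]
pkD [ 0.606 -0.144  0.015]
s? [ 0.586 -0.373  0.03 ]
s? [ 0.447 -0.289  0.04 ]
tubeL [0.423 0.123 0.017]
tubeR [ 0.428 -0.132  0.017]
red [ 0.67  -0.309  0.03 ]
orange [ 0.564 -0.285  0.03 ]
s [ 0.589 -0.381  0.02 ]
s2 [ 0.458 -0.304  0.02 ]
24.96867877434088
```

{"method": "servo_tool", "body": {"commands": [0,0,-0.024,0,0,-0.018,1,0,0,-0.024,0,0,-0.018,1,0,0,-0.024,0,0,-0.018,1,0,0,-0.024,0,0,-0.018,1,0,0,-0.024,0,0,-0.018,1,0,0,-0.024,0,0,-0.018,1,0,0,-0.024,0,0,-0.018,1,0,0,-0.024,0,0,-0.018,1,0,0,-0.024,0,0,-0.018,1,0,0,-0.024,0,0,-0.018,1]}}

```text
t: 1.43
tcp_pos: [0.2638, -0.5664, 0.3519]
tool_rot: [0.707, 0.708, 0.0, -0.0]
force: [1.3, -0.2, 0.1]
finger_gap: 0.998
gripper_force: 0.0
```

{"method": "servo_tool", "body": {"commands": [0.06,0.03,0,0,0,0,1,0.06,0.03,0,0,0,0,1,0.06,0.03,0,0,0,0,1,0.06,0.03,0,0,0,0,1,0.06,0.03,0,0,0,0,1,0.06,0.03,0,0,0,0,1,0,0,0,0,0,0,1,0,0,0,0,0,0,1]}}

```text
t: 2.1
tcp_pos: [0.3552, -0.3854, 0.3518]
tool_rot: [0.707, 0.707, -0.0, 0.0]
force: [-0.3, 0.2, 0.1]
finger_gap: 0.998
gripper_force: 0.0
```

```bash
python3 - <<'E'
from h import *
st=manip.sense(); print(st["t"],st["tcp_pos"],heading(),st["q"].round(2))
s=snap("top","top1",(200,100,480,400),2); 
for d in manip.look_for(s,"support_1_mid"):
    b=d["box"]; print(round(d["conf"],2),np.round(b,1),ray(s,b[0]+b[2]/2,b[1]+b[3]/2,.03).round(3))
s=snap("wrist","wr1")
print(s["mtx"].round(1).tolist())
M=s["world_to_cam"];print((-M[:3,:3].T@M[:3,3]).round(3), M[:3,:3].round(2).tolist())
for d in manip.look_for(s,"support_1_mid"):
    b=d["box"]; print(round(d["conf"],2),np.round(b,1),ray(s,b[0]+b[2]/2,b[1]+b[3]/2,.03).round(3))
E
```

```text
2.1 [ 0.35524349 -0.3853736   0.35175474] 89.9507071899828 [-1.04  0.26  1.52 -0.    1.36 -1.04]
0.75 [378.6 168.6  19.7  12.2] [ 0.668 -0.307  0.03 ]
0.68 [369.6 207.6  23.7  13.3] [ 0.555 -0.28   0.03 ]
0.48 [405.1 194.2  17.6  21.1] [ 0.581 -0.372  0.03 ]
[[364.5, 0.0, 276.9], [0.0, 364.5, 212.3], [0.0, 0.0, 1.0]]
[ 0.354 -0.313  0.494] [[1.0, -0.0, 0.0], [0.0, 0.96, -0.29], [0.0, 0.29, 0.96]]
0.85 [434.  130.3  52.9  41.3] [ 0.587 -0.374  0.03 ]
0.8 [425.4  56.8  51.6  37.6] [ 0.563 -0.285  0.03 ]
0.55 [507.7  76.6  52.3  38.8] [ 0.666 -0.308  0.03 ]
```

View pics/top1.png

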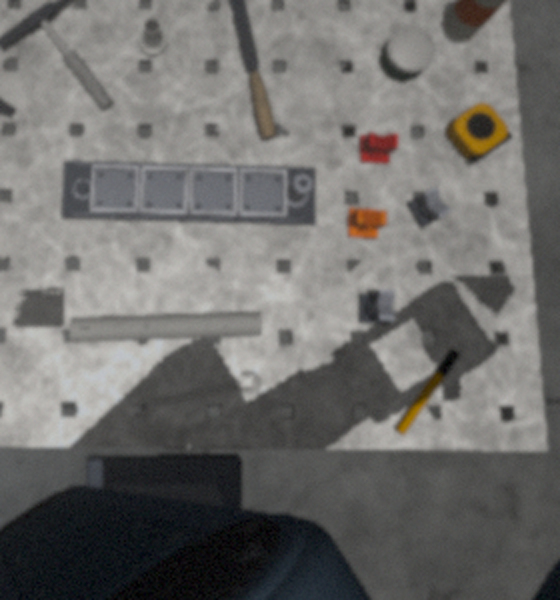

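View pics/wr1.png

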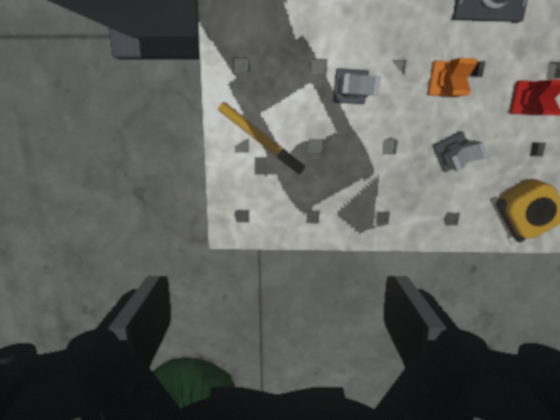

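The wrist view shows two grey supports, at ≈(355,86) and (462,152). The other two aren't in this crop, so I'll look at the left of the top view.

```bash
python3 - <<'E'
from h import *
s=snap("top","top2",(0,60,280,340),2.6); s=snap("side","side2",(60,100,460,400),2)
for d in manip.look_for(s,"support_1_mid"):
    b=d["box"]; print(round(d["conf"],2),np.round(b,1),ray(s,b[0]+b[2]/2,b[1]+b[3]/2,.03).round(3))
E
```

```text
0.86 [346.2 297.   23.5  30.2] [ 0.589 -0.379  0.03 ]
0.86 [323.4 279.8  18.6  24.7] [ 0.567 -0.294  0.03 ]
0.55 [361.7 273.3  24.1  27.8] [ 0.671 -0.311  0.03 ]
0.37 [225.1 221.9  37.1  52.6] [ 0.423 -0.04   0.03 ]
```

View pics/top2.png

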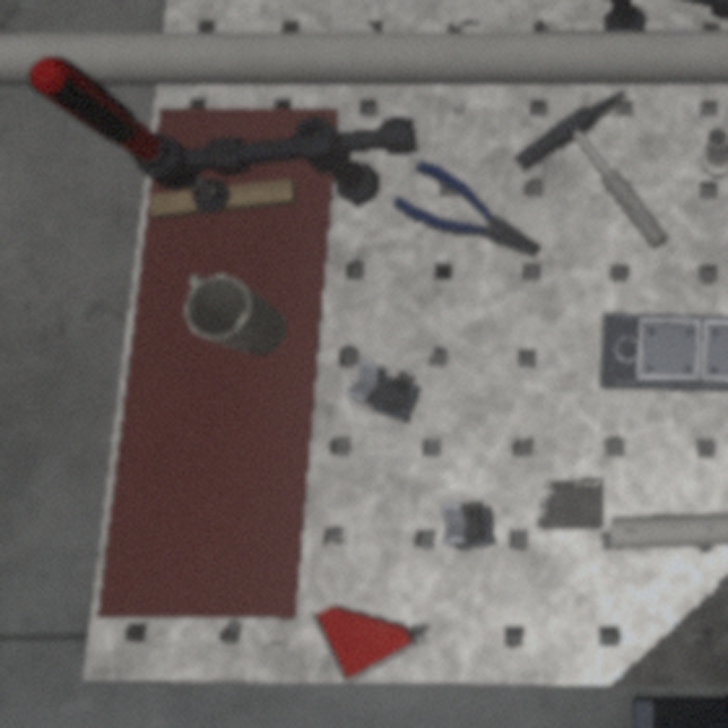

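View pics/side2.png

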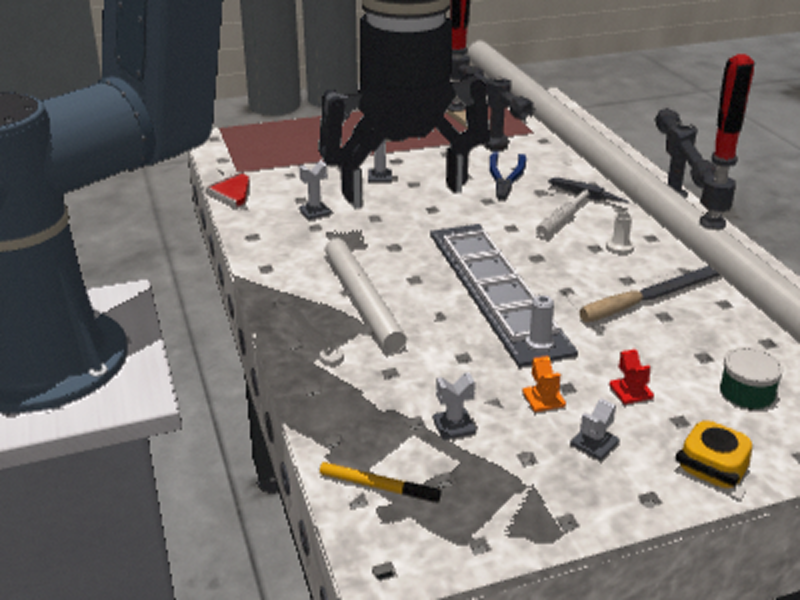

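Side view: the two grey supports on the right are S1 (short, ≈(358,316) full px) and S2 (≈(288,300)). The two taller ones stand left of the tube, at ≈(217,195) and (250,183). Next I'll fit the models to silhouettes.

```bash
cat >> h.py <<'E'
from scipy.optimize import minimize
def box(x0,x1,y0,y1,z0,z1): return np.array([[x,y,z] for x in(x0,x1) for y in(y0,y1) for z in(z0,z1)])
def cyl(r,z0,z1,n=20):
    a=np.linspace(0,2*np.pi,n,endpoint=False); return np.vstack([np.c_[r*np.cos(a),r*np.sin(a),0*a+z] for z in(z0,z1)])
def support(h):
    pr=np.array([[-20,0],[-20,25],[-15,25],[0,10],[0,0]])/1000.
    L=[box(-.021,.021,-.021,.021,0,.008),cyl(.01,.008,h-.025)]
    for sg in(1,-1):
        L.append(np.array([[sg*x,y,h-.025+z] for x,z in pr for y in(-.01,.01)]))
    return L
def tube(): return [cyl(.017,-.13,.13)[:,[0,2,1]]+[0,0,.017]]
def raster(s,parts,p,k=4):
    m=np.zeros((420*k,560*k),np.uint8); A=R.from_euler("z",p[2]).as_matrix()
    for P in parts:
        q=proj(s,P@A.T+[p[0],p[1],p[3] if len(p)>3 else 0]); q=np.clip((q+.5)*k,-9000,9000)
        cv2.fillConvexPoly(m,cv2.convexHull(np.round(q).astype(np.int32)),1)
    return cv2.resize(m.astype(np.float32),(560,420),interpolation=cv2.INTER_AREA)
def fit(views,parts,p0,yaws):
    """views: list of (shot, mask)"""
    def cost(p):
        c=0
        for s,m in views:
            r=raster(s,parts,p); c+=1-np.minimum(r,m).sum()/np.maximum(r,m).sum()
        return c/len(views)
    best=None
    for y in yaws:
        x0=np.array([p0[0],p0[1],y]); o=minimize(cost,x0,method="Nelder-Mead",options=dict(initial_simplex=np.vstack([x0,x0+[.008,0,0],x0+[0,.008,0],x0+[0,0,.25]]),xatol=2e-4,fatol=1e-4,maxiter=120))
        if best is None or o.fun<best.fun: best=o
    return best
def masks(s,q):
    return [(d["conf"],d["pixels"].astype(np.float32),ray(s,d["box"][0]+d["box"][2]/2,d["box"][1]+d["box"][3]/2,.03)) for d in manip.silhouettes(s,q)]
def gmask(s,P,r,hi=150,lo=0): return None
E
python3 - <<'E'
from h import *
W=snap("wrist"); S=snap("side")
mw=masks(W,"support_1_mid"); ms=masks(S,"support_1_mid")
for n,mm in(("w",mw),("s",ms)):
    for c,m,P in mm: print(n,round(c,2),P.round(3),int(m.sum()))
np.save("x.npy",0)
for name,P0,hs in (("S1",(.588,-.377),(.051,.069)),("S2",(.45,-.29),(.051,.069,.087))):
    V=[]
    for sh,mm in((W,mw),(S,ms)):
        c=[(np.hypot(*(P[:2]-P0)),m) for _,m,P in mm]
        if c and min(x[0] for x in c)<.04: V.append((sh,min(c,key=lambda x:x[0])[1]))
    for h in hs:
        for vs in ([v] for v in V): 
            o=fit(vs,support(h),P0,np.radians([0,45,90,135])); print(name,h,o.x.round(4),np.degrees(o.x[2]).round(1),round(o.fun,3))
        if len(V)>1: o=fit(V,support(h),P0,np.radians([0,45,90,135])); print(name,"both",h,o.x.round(4),np.degrees(o.x[2]).round(1),round(o.fun,3))
E
```

```text
w 0.84 [ 0.587 -0.376  0.03 ] 1401
w 0.7 [ 0.667 -0.31   0.03 ] 1587
w 0.63 [ 0.564 -0.286  0.03 ] 1513
s 0.68 [ 0.668 -0.321  0.03 ] 329
s 0.67 [ 0.586 -0.38   0.03 ] 395
s 0.65 [ 0.568 -0.294  0.03 ] 391
S1 0.051 [ 0.5892 -0.3785  0.4974] 28.5 0.056
S1 0.051 [ 0.5918 -0.3749  0.5945] 34.1 0.153
S1 both 0.051 [ 0.5888 -0.3785  0.5323] 30.5 0.119
S1 0.069 [ 0.5867 -0.3761  0.5729] 32.8 0.227
S1 0.069 [ 0.5914 -0.3758  0.6632] 38.0 0.328
S1 both 0.069 [ 0.5889 -0.378   0.5393] 30.9 0.288
```

{"method": "servo_tool", "body": {"commands": [0.075,0.03,0,0,0,0,1,0.075,0.03,0,0,0,0,1,0.075,0.03,0,0,0,0,1,0.075,0.03,0,0,0,0,1,0.075,0.03,0,0,0,0,1,0.075,0.03,0,0,0,0,1,0.075,0.03,0,0,0,0,1,0.075,0.03,0,0,0,0,1,0,0,0,0,0,0,1,0,0,0,0,0,0,1]}}

```text
t: 3.48
tcp_pos: [0.4762, -0.0855, 0.3514]
tool_rot: [0.707, 0.707, -0.0, 0.0]
force: [-0.8, -0.4, -0.4]
finger_gap: 0.998
gripper_force: 0.0
```

```bash
python3 - <<'E'
from h import *
st=manip.sense(); print(st["t"],st["tcp_pos"],heading())
W=snap("wrist","wr2"); T=snap("top")
for s in (W,T):
  for q,z in (("pocket_a",.02),("stop_pin",.045),("tube_mid",.017)):
    for d in manip.look_for(s,q):
        b=d["box"]; print(q,round(d["conf"],2),np.round(b,1),ray(s,b[0]+b[2]/2,b[1]+b[3]/2,z).round(4))
for c,m,P in masks(W,"support_1_mid"): print("sup",round(c,2),P.round(3),int(m.sum()))
V=[]
for s in (W,T):
    mm=masks(s,"tube_mid")
    if mm: V.append((s,mm[0][1])); o=fit(V[-1:],tube(),(.425,-.005),[0.0]); print("tube",o.x.round(4),round(o.fun,3),int(mm[0][1].sum()))
E
```

```text
3.4833 [ 0.47618778 -0.08547699  0.35136374] 90.05163528995492
pocket_a 0.89 [360.9  68.1  63.2  57.4] [ 0.6192 -0.0054  0.02  ]
pocket_a 0.77 [369.3   0.   64.   70.8] [0.6231 0.0639 0.02  ]
pocket_a 0.73 [349.8 178.4  55.6  50.5] [ 0.612  -0.1427  0.02  ]
pocket_a 0.69 [355.1 123.3  56.9  58.6] [ 0.6141 -0.0742  0.02  ]
stop_pin 0.67 [360.8 222.2  36.2  42.4] [ 0.6109 -0.1902  0.045 ]
pocket_a 0.95 [271.6 184.   18.8  24.5] [ 0.6117 -0.0024  0.02  ]
pocket_a 0.79 [243.8 179.8  24.3  26.1] [0.6224 0.0685 0.02  ]
pocket_a 0.44 [292.8 183.3  23.9  21.8] [ 0.6168 -0.0697  0.02  ]
tube_mid 0.7 [233.9 257.2  98.3  12.8] [ 0.4227 -0.0058  0.017 ]
sup 0.62 [ 0.563 -0.284  0.03 ] 1025
sup 0.55 [ 0.588 -0.372  0.03 ] 917
tube [ 0.4249 -0.0044  0.0278] 0.026 5413
tube [ 0.4241 -0.0014  0.028 ] 0.323 909
```

View pics/wr2.png

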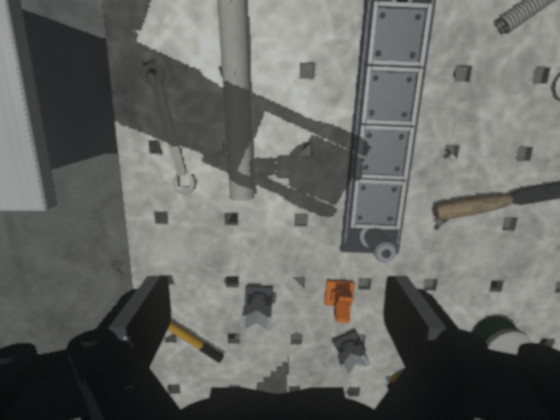

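Wrist view: the rail runs from (400,10) to (375,240) with the pin at ≈(385,250). The tube is at ≈(240,100), S2 at ≈(258,303) and S1 at ≈(350,350).

```bash
python3 - <<'E'
from h import *
from scipy.ndimage import map_coordinates
W=snap("wrist"); g=cv2.cvtColor(W["img"],cv2.COLOR_RGB2GRAY).astype(float)
t=np.linspace(-1,1,40)
sq=np.vstack([np.c_[t,0*t+1],np.c_[t,0*t-1],np.c_[0*t+1,t],np.c_[0*t-1,t]])
def score(p,ret=False):
    x,y,a,w=p; A=np.array([[np.cos(a),-np.sin(a)],[np.sin(a),np.cos(a)]]); tot=0
    def samp(w):
        v=[]
        for k in(-105,-35,35,105):
            P=(sq*w+[0,k/1000])@A.T+[x,y]
            q=proj(W,np.c_[P,np.full(len(P),.020)]); v.append(map_coordinates(g,[q[:,1],q[:,0]],order=1,cval=100))
        return np.mean(v)
    return -(samp(w)-.7*samp(w-.006))
best=None
for y0 in(-.05,-.04,-.03):
  for w in(.029,.031):
    x0=np.array([.617,y0,-.06*-1*-1,w])
    o=minimize(score,x0,method="Nelder-Mead",options=dict(initial_simplex=np.vstack([x0]+[x0+d for d in np.diag([.004,.006,.02,.0015])]),xatol=1e-5,fatol=1e-3,maxiter=600))
    print(o.x.round(4),np.degrees(o.x[2]).round(2),round(o.fun,2))
    if best is None or o.fun<best.fun: best=o
x,y,a,w=best.x; A=np.array([[np.cos(a),-np.sin(a)],[np.sin(a),np.cos(a)]])
for k in(-151,-105,-35,35,105): print(k,(A@[0,k/1000]+[x,y]).round(4))
P=A@[0,-.151]+[x,y]; print("pin top px",proj(W,[P[0],P[1],.078]),"foot",proj(W,[P[0],P[1],.008]))
a=cv2.cvtColor(W["img"],cv2.COLOR_RGB2BGR); a=cv2.resize(a[0:270,320:470],None,fx=2,fy=2)
for k in(-105,-35,35,105):
    q=proj(W,np.c_[(np.array([[-1,-1],[-1,1],[1,1],[1,-1]])*w+[0,k/1000])@A.T+[x,y],np.full(4,.02)])
    cv2.polylines(a,[np.int32((q-[320,0]+.5)*2)],True,(0,0,255),1)
q=proj(W,[P[0],P[1],.078])[0]; cv2.circle(a,tuple(np.int32((q-[320,0]+.5)*2)),3,(0,255,0),-1)
cv2.imwrite("pics/railfit.png",a)
E
```

```text
[ 0.6167 -0.0395 -0.037   0.0313] -2.12 -73.42
[ 0.6162 -0.0474 -0.0386  0.032 ] -2.21 -54.5
[ 0.6167 -0.0394 -0.0378  0.0314] -2.17 -73.35
[ 0.6167 -0.0395 -0.0374  0.0313] -2.14 -73.42
[ 0.6166 -0.0395 -0.0374  0.0313] -2.14 -73.4
[ 0.6169 -0.0315 -0.0385  0.032 ] -2.21 -56.21
-151 [ 0.6111 -0.1904]
-105 [ 0.6128 -0.1444]
-35 [ 0.6154 -0.0745]
35 [ 0.618  -0.0045]
105 [0.6206 0.0654]
pin top px [[387.4433287  251.06840656]] foot [[373.03868143 231.670273  ]]
```

View pics/railfit.png

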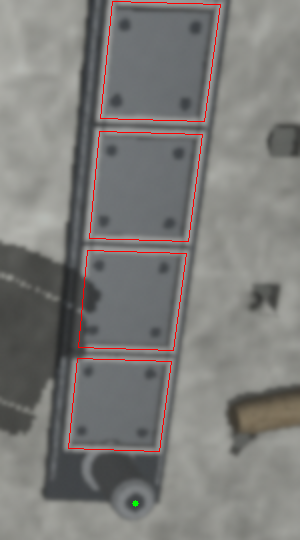

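{"method": "servo_tool", "body": {"commands": [-0.0733,0.0282,0,0,0,0,1,-0.0733,0.0282,0,0,0,0,1,-0.0733,0.0282,0,0,0,0,1,-0.0733,0.0282,0,0,0,0,1,-0.0733,0.0282,0,0,0,0,1,-0.0733,0.0282,0,0,0,0,1,-0.0733,0.0282,0,0,0,0,1,-0.0733,0.0282,0,0,0,0,1,0,0,0.08,0,0,-0.0199,1,0,0,0.08,0,0,-0.0199,1,0,0,0.08,0,0,-0.0199,1,0,0,0.08,0,0,-0.0199,1]}}

```text
t: 5.08
tcp_pos: [0.5872, -0.3815, 0.1895]
tool_rot: [0.51, 0.86, -0.0, 0.0]
force: [0.1, 0.9, -0.6]
finger_gap: 1.001
gripper_force: 0.0
```

{"method": "servo_tool", "body": {"commands": [0,0,0.04,0,0,0,1,0,0,0.04,0,0,0,1,0,0,0,0,0,0,1]}}

```text
t: 5.33
tcp_pos: [0.5846, -0.3789, 0.1455]
tool_rot: [0.512, 0.859, 0.001, -0.005]
force: [-1.9, 1.0, -0.9]
finger_gap: 1.001
gripper_force: 0.0
```

```bash
python3 - <<'E'
from h import *
st=manip.sense(); print(st["t"],st["tcp_pos"],heading())
W=snap("wrist","wr3")
for c,m,P in masks(W,"support_1_mid"):
    print(round(c,2),P.round(3),int(m.sum()))
    if np.hypot(P[0]-.589,P[1]+.378)<.03:
        o=fit([(W,m)],support(.051),(.589,-.3785),np.radians([15,30,45])); print(o.x.round(4),np.degrees(o.x[2]).round(1),round(o.fun,3))
E
```

```text
5.3333 [ 0.5846455  -0.37888067  0.14550774] 118.39974998972212
0.82 [ 0.675 -0.311  0.03 ] 3872
0.63 [ 0.587 -0.374  0.03 ] 3036
[ 0.5892 -0.3787  0.4824] 27.6 0.038
0.58 [ 0.567 -0.289  0.03 ] 3847
```

{"method": "servo_tool", "body": {"commands": [0,0,0,0,0,0,1,0,0,0,0,0,0,1,0,0,0,0,0,0,1]}}

```text
t: 5.68
tcp_pos: [0.5883, -0.3818, 0.1535]
tool_rot: [0.512, 0.859, -0.0, 0.002]
force: [0.2, -0.1, -0.3]
finger_gap: 1.0
gripper_force: 0.0
```

```bash
cat >> h.py <<'E'
def delta(x,y,z,hd=None):
    """shares in tool axes from the measured pose to a world target"""
    st=manip.sense(); M=R.from_quat(st["tool_rot"]).as_matrix()
    d=M.T@(np.array([x,y,z])-st["tcp_pos"])/.5
    print("t",round(st["t"],2),"tcp",st["tcp_pos"].round(4),"hd",round(heading(st),2),"tilt",(M[:2,2]*57.3).round(2),"| d",d.round(4),"rz",None if hd is None else round(-(hd-heading(st))/360,4),"gap",round(st["finger_gap"]*85,1),"F",round(st["gripper_force"],1))
E
python3 -c "
from h import *
delta(.5892,-.3787,.020,118.3)"
```

```text
t 5.68 tcp [ 0.5883 -0.3818  0.1535] hd 118.42 tilt [ 0.16 -0.14] | d [0.0056 0.0041 0.267 ] rz 0.0003 gap 85.0 F 0.0
```

{"method": "servo_tool", "body": {"commands": [0.0028,0.002,0,0,0,0,1,0.0028,0.002,0.05,0,0,0,1,0,0,0.06,0,0,0,1,0,0,0.06,0,0,0,1,0,0,0.05,0,0,0,1,0,0,0.03,0,0,0,1,0,0,0.016,0,0,0,1,0,0,0,0,0,0,1,0,0,0,0,0,0,1]}}

```text
t: 6.43
tcp_pos: [0.5885, -0.3782, 0.0192]
tool_rot: [0.512, 0.859, -0.0, 0.001]
force: [-0.5, 0.4, 0.8]
finger_gap: 1.003
gripper_force: 0.0
```

{"method": "servo_tool", "body": {"commands": [0,0,0,0,0,0,-1,0,0,0,0,0,0,-1,0,0,0,0,0,0,-1,0,0,0,0,0,0,-1,0,0,0,0,0,0,-1,0,0,0,0,0,0,-1,0,0,0,0,0,0,-1,0,0,0,0,0,0,-1], "force": 60}}

```text
t: 7.1
tcp_pos: [0.5887, -0.3782, 0.0199]
tool_rot: [0.512, 0.859, -0.0, 0.001]
force: [0.1, 0.5, 5.9]
finger_gap: 0.46
gripper_force: 62.1
```

```bash
python3 -c "
from h import *
delta(.5892,-.3787,.180)"
```

```text
t 7.1 tcp [ 0.5887 -0.3782  0.0199] hd 118.42 tilt [ 0.12 -0.09] | d [-0.0021  0.0007 -0.3203] rz None gap 39.1 F 62.1
```

{"method": "servo_tool", "body": {"commands": [0,0,-0.02,0,0,0,-1,0,0,-0.05,0,0,0,-1,0,0,-0.06,0,0,0.012,-1,0,0,-0.06,0,0,0.018,-1,0,0,-0.05,0,0,0.019,-1,0,0,0,0,0,0.019,-1,0,0,0,0,0,0.0167,-1,0.04,0.003,0,0,0,0,-1,0.06,0.004,0,0,0,0,-1,0.075,0.005,0,0,0,0,-1,0.075,0.005,0,0,0,0,-1,0.075,0.005,0,0,0,0,-1]}}

```text
t: 8.1
tcp_pos: [0.6035, -0.2139, 0.1376]
tool_rot: [0.72, 0.694, -0.0, -0.001]
force: [0.9, -0.5, -2.7]
finger_gap: 0.46
gripper_force: 61.3
```

{"method": "servo_tool", "body": {"commands": [0.07,0.005,0,0,0,0,-1,0.05,0.003,0,0,0,0,-1,0.024,0.001,0,0,0,0,-1,0,0,0,0,0,0,-1,0,0,0,0,0,0,-1,0,0,0,0,0,0,-1]}}

```text
t: 8.6
tcp_pos: [0.6119, -0.1454, 0.1382]
tool_rot: [0.72, 0.694, -0.0, 0.0]
force: [-0.1, 0.6, -3.3]
finger_gap: 0.457
gripper_force: 61.3
```

```bash
python3 -c "
from h import *
delta(.6128,-.1444,.033,87.86)"
```

```text
t 8.6 tcp [ 0.6119 -0.1454  0.1382] hd 87.88 tilt [ 0.01 -0.06] | d [0.0023 0.0018 0.2105] rz 0.0001 gap 38.9 F 61.3
```

{"method": "servo_tool", "body": {"commands": [0.0023,0.0018,0.03,0,0,0,-1,0,0,0.05,0,0,0,-1,0,0,0.05,0,0,0,-1,0,0,0.04,0,0,0,-1,0,0,0.02,0,0,0,-1,0,0,0.012,0,0,0,-1,0,0,0.006,0,0,0,-1,0,0,0.003,0,0,0,-1,0,0,0,0,0,0,-1,0,0,0,0,0,0,-1]}}

```text
t: 9.43
tcp_pos: [0.6136, -0.1432, 0.034]
tool_rot: [0.72, 0.694, 0.0, 0.001]
force: [1.2, -0.6, -2.4]
finger_gap: 0.458
gripper_force: 61.2
```

```bash
python3 -c "
from h import *
delta(.6128,-.1444,.032,87.86); print(manip.sense()['force'])"
```

```text
t 9.43 tcp [ 0.6136 -0.1432  0.034 ] hd 87.92 tilt [ 0.12 -0.05] | d [-0.0025 -0.0015  0.0039] rz 0.0002 gap 38.9 F 61.2
[ 1.20584444 -0.59760186 -2.42033102]
```

{"method": "servo_tool", "body": {"commands": [-0.0012,-0.001,0.002,0,0,0,-1,0,0,0.002,0,0,0,-1,0,0,0,0,0,0,-1,0,0,0,0,0,0,-1,0,0,0,0,0,0,-1]}}

```text
t: 9.85
tcp_pos: [0.6128, -0.1435, 0.0318]
tool_rot: [0.72, 0.694, 0.0, 0.001]
force: [-0.6, 0.6, 4.5]
finger_gap: 0.46
gripper_force: 62.0
```

```bash
python3 -c "
from h import *
delta(.6128,-.1444,.032,87.86); print(manip.sense()['force'])"
```

```text
t 9.85 tcp [ 0.6128 -0.1435  0.0318] hd 87.93 tilt [ 0.08 -0.04] | d [-0.0017  0.     -0.0003] rz 0.0002 gap 39.1 F 62.0
[-0.57680741  0.63634399  4.5218906 ]
```

{"method": "servo_tool", "body": {"commands": [0,0,0,0,0,0,1,0,0,0,0,0,0,1,0,0,0,0,0,0,1,0,0,0,0,0,0,1,0,0,-0.03,0,0,0,1,0,0,-0.06,0,0,0,1,0,0,-0.08,0,0,0,1,0,0,-0.08,0,0,0,1,0,0,-0.08,0,0,0,1]}}

```text
t: 10.6
tcp_pos: [0.6117, -0.1431, 0.1969]
tool_rot: [0.72, 0.694, -0.0, -0.001]
force: [1.3, -0.2, 0.3]
finger_gap: 1.0
gripper_force: 0.0
```

{"method": "servo_tool", "body": {"commands": [-0.03,-0.03,0,0,0,0,1,-0.05,-0.052,0,0,0,0,1,-0.055,-0.056,0,0,0,0,1,-0.055,-0.056,0,0,0,0,1,-0.055,-0.056,0,0,0,0,1,-0.04,-0.04,0,0,0,0,1,-0.02,-0.025,0,0,0,0,1,0,0,0,0,0,0,1,0,0,0,0,0,0,1,0,0,0,0,0,0,1]}}

```text
t: 11.43
tcp_pos: [0.4498, -0.2897, 0.1958]
tool_rot: [0.72, 0.694, 0.0, 0.0]
force: [-0.1, 0.5, 0.2]
finger_gap: 1.001
gripper_force: 0.0
```

```bash
python3 - <<'E'
from h import *
W=snap("wrist","wr4"); S=snap("side")
for n,s in(("w",W),("s",S)):
  for c,m,P in masks(s,"support_1_mid"):
    print(n,round(c,2),P.round(3),int(m.sum()))
    if np.hypot(P[0]-.45,P[1]+.295)<.04:
      for h in(.051,.069,.087):
        o=fit([(s,m)],support(h),P[:2],np.radians([0,45,90,135])); print(h,o.x.round(4),np.degrees(o.x[2]).round(1),round(o.fun,3))
delta(.45,-.29,.05)
E
```

```text
w 0.94 [ 0.565 -0.286  0.03 ] 2717
w 0.85 [ 0.616 -0.159  0.03 ] 1793
w 0.63 [ 0.667 -0.31   0.03 ] 3146
s 0.6 [ 0.669 -0.321  0.03 ] 389
s 0.57 [ 0.619 -0.127  0.03 ] 237
t 11.63 tcp [ 0.4501 -0.2892  0.1958] hd 88.03 tilt [0.01 0.  ] | d [-0.0017 -0.0003  0.2915] rz None gap 85.5 F 0.0
```

View pics/wr4.png

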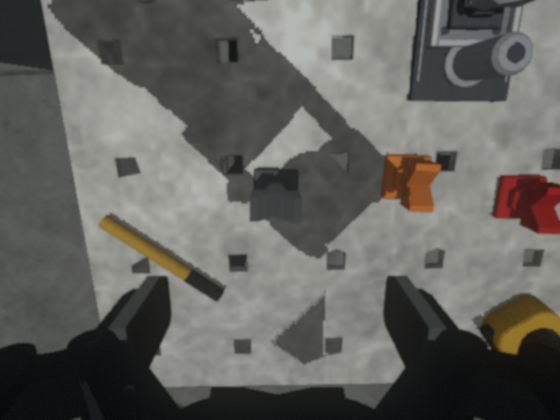

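S2 is at ≈(276,195), in the arm's shadow, with its head spanning columns 250–302, so the yaw is near 0. I'll segment it by brightness.

```bash
python3 - <<'E'
from h import *
W=snap("wrist"); a=W["img"]; g=cv2.cvtColor(a,cv2.COLOR_RGB2GRAY)
x0,y0,x1,y1=246,160,308,228
print(g[y0:y1:5,x0:x1:5])
sub=g[y0:y1,x0:x1]; t,_=cv2.threshold(sub,0,255,cv2.THRESH_OTSU); print(t)
gm=np.full(g.shape,0,np.uint8); gm[y0:y1,x0:x1]=3; gm[172:188,258:297]=1; gm[198:218,254:299]=1
cv2.grabCut(np.ascontiguousarray(a),gm,None,np.zeros((1,65)),np.zeros((1,65)),5,cv2.GC_INIT_WITH_MASK)
for nm,m in(("otsu",np.zeros(g.shape,np.float32)),("gc",((gm==1)|(gm==3)).astype(np.float32))):
    if nm=="otsu": m[y0:y1,x0:x1]=sub<t; m=cv2.morphologyEx(m,cv2.MORPH_CLOSE,np.ones((7,7)))
    print(nm,m.sum())
    for h in(.051,.069,.087):
        o=fit([(W,m)],support(h),(.449,-.29),np.radians([-8,0,8])); print(h,o.x.round(4),np.degrees(o.x[2]).round(1),round(o.fun,3))
E
```

```text
[[ 84  94 160 168 163 164 168 165 158  77  74  78  79]
 [ 93 168 165 160 156 156 155 149  74  72  72  73  76]
 [117 162  61  56  51  56  55  43  43  43  47  67  70]
 [ 77  81  76  45  40  39  39  39  39  38  38  71  74]
 [ 80  76  41  40  37  37  36  36  37  37  39  75  77]
 [ 79  76  42  41  40  55  58  48  36  37  39  73  72]
 [ 79  73  52  49  56  57  57  56  45  42  44  75  74]
 [ 75  63  60  61  60  63  61  62  59  58  57  75  79]
 [ 78  70  66  64  64  64  62  64  62  61  65  71  77]
 [152  72  66  65  64  64  62  64  63  62  67  73  77]
 [157  73  66  65  64  65  63  64  63  62  67  73  76]
 [160  71  67  65  65  65  63  65  64  63  67  71  73]
 [158  79  74 101 100  78  75  71  67  63  68  74  77]
 [156 157 156 157 161 131  77  80  79  78  80  83  80]]
106.0
otsu 3665.0
0.051 [ 0.4493 -0.2952  0.2434] 13.9 0.383
0.069 [ 0.4491 -0.2958 -0.151 ] -8.7 0.29
0.087 [ 0.4515 -0.2931 -0.019 ] -1.1 0.233
gc 2600.0
0.051 [ 0.4475 -0.2975 -0.0522] -3.0 0.152
0.069 [ 0.4477 -0.2952 -0.0689] -3.9 0.074
0.087 [ 0.448  -0.2934 -0.0399] -2.3 0.165
```

```bash
python3 -c "
from h import *
delta(.4477,-.2952,.038,86.5)"
```

```text
t 11.68 tcp [ 0.45   -0.2892  0.1957] hd 88.02 tilt [0.   0.01] | d [-0.0121 -0.0042  0.3155] rz 0.0042 gap 84.9 F 0.0
```

{"method": "servo_tool", "body": {"commands": [-0.0061,-0.0021,0,0,0,0.0042,1,-0.006,-0.0021,0.04,0,0,0,1,0,0,0.06,0,0,0,1,0,0,0.07,0,0,0,1,0,0,0.06,0,0,0,1,0,0,0.045,0,0,0,1,0,0,0.025,0,0,0,1,0,0,0.0155,0,0,0,1,0,0,0,0,0,0,1,0,0,0,0,0,0,1]}}

```text
t: 12.52
tcp_pos: [0.4472, -0.2961, 0.0381]
tool_rot: [0.729, 0.685, 0.0, 0.0]
force: [-0.2, 0.4, 0.8]
finger_gap: 1.002
gripper_force: 0.0
```

{"method": "servo_tool", "body": {"commands": [0,0,0,0,0,0,-1,0,0,0,0,0,0,-1,0,0,0,0,0,0,-1,0,0,0,0,0,0,-1,0,0,0,0,0,0,-1,0,0,0,0,0,0,-1,0,0,0,0,0,0,-1,0,0,0,0,0,0,-1], "force": 60}}

```text
t: 13.18
tcp_pos: [0.4476, -0.2964, 0.0392]
tool_rot: [0.729, 0.685, 0.0, 0.001]
force: [0.2, -0.5, 5.7]
finger_gap: 0.458
gripper_force: 60.2
```

```bash
python3 -c "
from h import *
delta(.6154,-.0745,.160,87.86)"
```

```text
t 13.18 tcp [ 0.4476 -0.2964  0.0392] hd 86.41 tilt [ 0.09 -0.08] | d [ 0.4637  0.3076 -0.2418] rz -0.004 gap 38.9 F 60.2
```

{"method": "servo_tool", "body": {"commands": [0,0,-0.02,0,0,0,-1,0,0,-0.05,0,0,0,-1,0,0,-0.06,0,0,-0.002,-1,0,0,-0.06,0,0,-0.002,-1,0,0,-0.05,0,0,0,-1,0.03,0.021,0,0,0,0,-1,0.05,0.035,0,0,0,0,-1,0.065,0.0455,0,0,0,0,-1,0.065,0.0455,0,0,0,0,-1,0.065,0.0455,0,0,0,0,-1,0.065,0.0455,0,0,0,0,-1]}}

```text
t: 14.1
tcp_pos: [0.5721, -0.1287, 0.158]
tool_rot: [0.72, 0.694, -0.0, -0.001]
force: [1.0, -0.9, -4.5]
finger_gap: 0.454
gripper_force: 61.4
```

{"method": "servo_tool", "body": {"commands": [0.06,0.042,0,0,0,0,-1,0.04,0.028,0,0,0,0,-1,0.016,0.0105,0,0,0,0,-1,0,0,0,0,0,0,-1,0,0,0,0,0,0,-1,0,0,0,0,0,0,-1,0,0,0,0,0,0,-1]}}

```text
t: 14.68
tcp_pos: [0.6134, -0.0755, 0.1579]
tool_rot: [0.721, 0.693, -0.001, -0.001]
force: [-0.8, 0.0, -3.1]
finger_gap: 0.459
gripper_force: 61.3
```

```bash
python3 -c "
from h import *
delta(.6154,-.0742,.0510,87.9)"
```

```text
t 14.68 tcp [ 0.6134 -0.0755  0.1579] hd 87.74 tilt [-0.09 -0.  ] | d [0.0029 0.0042 0.2138] rz -0.0004 gap 39.0 F 61.3
```

{"method": "servo_tool", "body": {"commands": [0.002,0.003,0.03,0,0,0,-1,0,0,0.05,0,0,0,-1,0,0,0.05,0,0,0,-1,0,0,0.04,0,0,0,-1,0,0,0.02,0,0,0,-1,0,0,0.008,0,0,0,-1,0,0,0,0,0,0,-1,0,0,0,0,0,0,-1,0,0,0,0,0,0,-1]}}

```text
t: 15.43
tcp_pos: [0.6172, -0.0737, 0.0605]
tool_rot: [0.72, 0.694, 0.001, 0.001]
force: [0.3, -0.1, -2.9]
finger_gap: 0.461
gripper_force: 61.3
```

```bash
python3 -c "
from h import *
delta(.6154,-.0742,.0510,87.9)"
```

```text
t 15.43 tcp [ 0.6172 -0.0737  0.0605] hd 87.83 tilt [ 0.16 -0.05] | d [-0.0011 -0.0037  0.019 ] rz -0.0002 gap 39.2 F 61.3
```

{"method": "servo_tool", "body": {"commands": [-0.001,-0.0032,0.01,0,0,0,-1,0,0,0.005,0,0,0,-1,0,0,0.003,0,0,0,-1,0,0,0,0,0,0,-1,0,0,0,0,0,0,-1,0,0,0,0,0,0,-1]}}

```text
t: 15.93
tcp_pos: [0.6145, -0.0736, 0.0512]
tool_rot: [0.72, 0.694, -0.0, 0.0]
force: [-1.7, 1.0, 5.7]
finger_gap: 0.458
gripper_force: 62.5
```

```bash
python3 -c "
from h import *
delta(.6154,-.0742,.0510,87.9); print(manip.sense()['force'])"
```

```text
t 15.93 tcp [ 0.6145 -0.0736  0.0512] hd 87.87 tilt [ 0.01 -0.01] | d [-0.0012  0.0018  0.0003] rz -0.0001 gap 38.9 F 62.5
[-1.67525012  0.95290896  5.68029857]
```

{"method": "servo_tool", "body": {"commands": [-0.0005,0.0014,-0.0005,0,0,0,-1,0,0,0,0,0,0,-1,0,0,0,0,0,0,-1,0,0,0,0,0,0,-1]}}

```text
t: 16.27
tcp_pos: [0.6146, -0.0736, 0.0512]
tool_rot: [0.72, 0.694, -0.0, -0.001]
force: [-2.9, 1.1, 6.4]
finger_gap: 0.455
gripper_force: 62.6
```

```bash
python3 -c "
from h import *
delta(.6154,-.0742,.0510,87.9)
s=manip.snapshot('top'); print(ray(s,151,214,.004),ray(s,182.7,262,.004))
print(ray(s,151,214,.05),ray(s,182.7,262,.05))"
```

```text
t 16.27 tcp [ 0.6146 -0.0736  0.0512] hd 87.87 tilt [-0.07  0.02] | d [-0.0011  0.0016  0.0003] rz -0.0001 gap 38.6 F 62.6
[0.56783733 0.36893842 0.004     ] [0.43082799 0.27344112 0.004     ]
[0.55922031 0.35300165 0.05      ] [0.42813894 0.26163622 0.05      ]
```

{"method": "servo_tool", "body": {"commands": [0,0,0,0,0,0,1,0,0,0,0,0,0,1,0,0,0,0,0,0,1,0,0,0,0,0,0,1,0,0,-0.03,0,0,0,1,0,0,-0.07,0,0,0,1,0,0,-0.08,0,0,0,1,0,0,-0.08,0,0,0,1,0,0,-0.08,0,0,0,1,0,0,-0.08,0,0,0,1,0,0,-0.06,0,0,0,1]}}

```text
t: 17.23
tcp_pos: [0.6161, -0.074, 0.2942]
tool_rot: [0.72, 0.694, 0.001, 0.002]
force: [1.4, 0.2, 0.3]
finger_gap: 1.003
gripper_force: 0.0
```

{"method": "servo_tool", "body": {"commands": [0.0679,-0.0256,0,0,0,0,1,0.0679,-0.0256,0,0,0,0,1,0.0679,-0.0256,0,0,0,0,1,0.0679,-0.0256,0,0,0,0,1,0.0679,-0.0256,0,0,0,0,1,0.0679,-0.0256,0,0,0,0,1,0.0679,-0.0256,0,0,0,0,1,0.0679,-0.0256,0,0,0,0,1,0.0679,-0.0256,0,0,0,0,1,0.0679,-0.0256,0,0,0,0,1,0,0,0,0,0,0,1,0,0,0,0,0,0,1]}}

```text
t: 18.23
tcp_pos: [0.4991, 0.272, 0.2902]
tool_rot: [0.719, 0.695, 0.0, 0.0]
force: [0.0, -0.5, 0.2]
finger_gap: 1.001
gripper_force: 0.0
```

```bash
python3 - <<'E'
from h import *
delta(.5,.27,.3)
W=snap("wrist","wr5")
for c,m,P in masks(W,"support_1_mid"):
    print(round(c,2),P.round(3),int(m.sum()))
    if P[1]>.2:
      for h in(.069,.087,.105):
        o=fit([(W,m)],support(h),P[:2],np.radians([0,45,90,135])); print(h,o.x.round(4),np.degrees(o.x[2]).round(1),round(o.fun,3))
E
```

```text
t 18.23 tcp [0.4991 0.272  0.2902] hd 88.09 tilt [ 0.01 -0.01] | d [-0.0039  0.0019 -0.0196] rz None gap 85.1 F 0.0
0.74 [0.427 0.066 0.03 ] 2590
```

View pics/wr5.png

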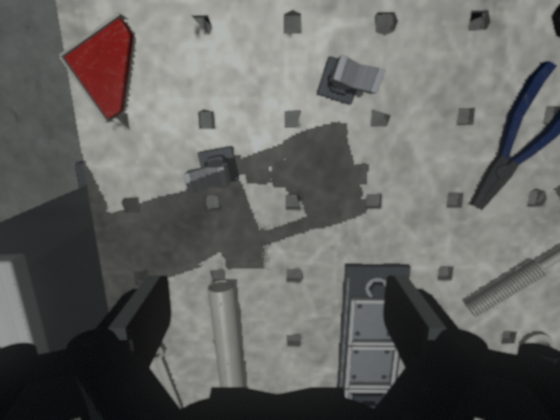

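Supports at ≈(350,78) and ≈(212,168); the detector missed both. Segmenting with grabCut.

```bash
cat >> h.py <<'E'
def gc(s,rect,seeds):
    x0,y0,x1,y1=rect; gm=np.zeros(s["img"].shape[:2],np.uint8); gm[y0:y1,x0:x1]=3
    for a,b,c,d in seeds: gm[b:d,a:c]=1
    cv2.grabCut(np.ascontiguousarray(s["img"]),gm,None,np.zeros((1,65)),np.zeros((1,65)),6,cv2.GC_INIT_WITH_MASK)
    return ((gm==1)|(gm==3)).astype(np.float32)
E
python3 - <<'E'
from h import *
W=snap("wrist")
big=cv2.cvtColor(W["img"],cv2.COLOR_RGB2BGR).copy()
for n,rect,seeds,P in (("A",(312,48,390,110),[(326,80,345,96),(345,66,370,86)],(.55,.35)),("B",(184,144,242,196),[(204,154,230,164),(194,172,222,184)],(.43,.265))):
    m=gc(W,rect,seeds); print(n,m.sum()); big[m>0]=(big[m>0]*.5+[0,0,127]).astype(np.uint8)
    for h in(.069,.087,.105):
        o=fit([(W,m)],support(h),P,np.radians([-45,0,45,90])); print(h,o.x.round(4),np.degrees(o.x[2]).round(1),round(o.fun,3))
cv2.imwrite("pics/gc5.png",cv2.resize(big[30:210,170:400],None,fx=3,fy=3))
E
```

```text
A 2020.0
0.069 [ 0.573   0.3673 -0.3164] -18.1 0.103
0.087 [ 0.5722  0.3676 -0.3324] -19.0 0.105
0.105 [ 0.571   0.3662 -0.3339] -19.1 0.143
B 1537.0
0.069 [0.4298 0.2753 0.0973] 5.6 0.1
0.087 [0.4301 0.2764 0.1442] 8.3 0.158
0.105 [0.4301 0.2779 0.1143] 6.5 0.263
```

View pics/gc5.png

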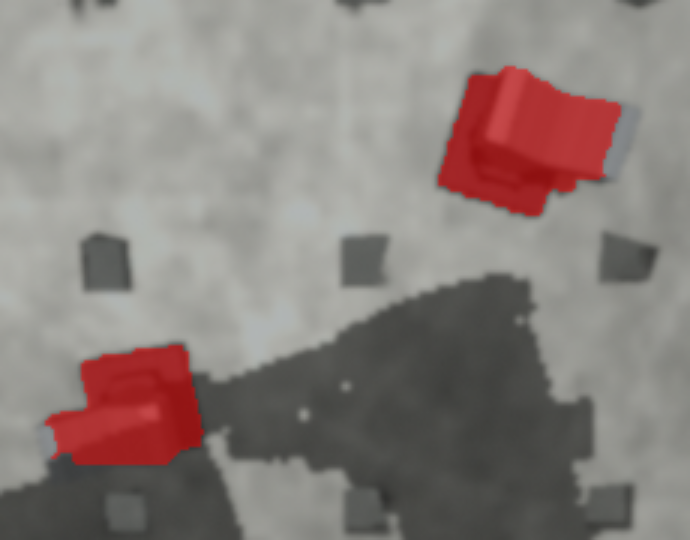

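GrabCut cut off the outer flank of each head (right of A, left of B). Adding those seeds.

```bash
python3 - <<'E'
from h import *
W=snap("wrist"); S=snap("side","side3",(150,120,330,250),4)
big=cv2.cvtColor(W["img"],cv2.COLOR_RGB2BGR).copy()
g=cv2.cvtColor(W["img"],cv2.COLOR_RGB2GRAY); print(g[168:200:3,176:200:3])
for n,rect,seeds,P in (("A",(312,48,392,110),[(326,80,345,96),(345,66,370,86),(373,67,380,86)],(.572,.367)),("B",(178,144,242,196),[(204,154,230,164),(190,172,222,184),(184,173,189,180)],(.43,.277))):
    m=gc(W,rect,seeds); print(n,m.sum()); big[m>0]=(big[m>0]*.5+[0,0,127]).astype(np.uint8)
    for h in(.087,.105):
        o=fit([(W,m)],support(h),P,np.radians([-20,0,10])); print(h,o.x.round(4),np.degrees(o.x[2]).round(1),round(o.fun,3))
    for h in (.087,.105): # top of head in side view
        print("side head-top px",h,proj(S,[[o.x[0],o.x[1],0],[o.x[0],o.x[1],h-.012]]).round(1).tolist())
cv2.imwrite("pics/gc6.png",np.hstack([cv2.resize(big[40:200,170:400],(690,480)) ]))
E
```

```text
[[160 155 150 126  89  77  86  95]
 [161 156 136 115 100 101 105 102]
 [151 149 135 140 113 102 104 102]
 [146 144 136 138 124 101 102  99]
 [150 148 147 136 133  88  76  71]
 [158 156 152 106  92  67  64  65]
 [157 158 155 115  67  64  63  65]
 [150 148 146  98  68  65  65  67]
 [111  79  77  73  70  70  69  68]
 [ 70  73  74  72  69  69  68  70]
 [ 73  74  74  70  69  70  69  69]]
A 2225.0
0.087 [ 0.5734  0.3673 -0.3254] -18.6 0.114
0.105 [ 0.5718  0.3661 -0.3168] -18.1 0.065
side head-top px 0.087 [[249.5, 188.5], [249.3, 169.1]]
side head-top px 0.105 [[249.5, 188.5], [249.3, 164.3]]
B 1597.0
0.087 [0.4294 0.2762 0.1611] 9.2 0.127
0.105 [0.4305 0.2783 0.177 ] 10.1 0.23
side head-top px 0.087 [[217.0, 205.7], [216.0, 185.2]]
side head-top px 0.105 [[217.0, 205.7], [215.8, 180.1]]
```

View pics/side3.png

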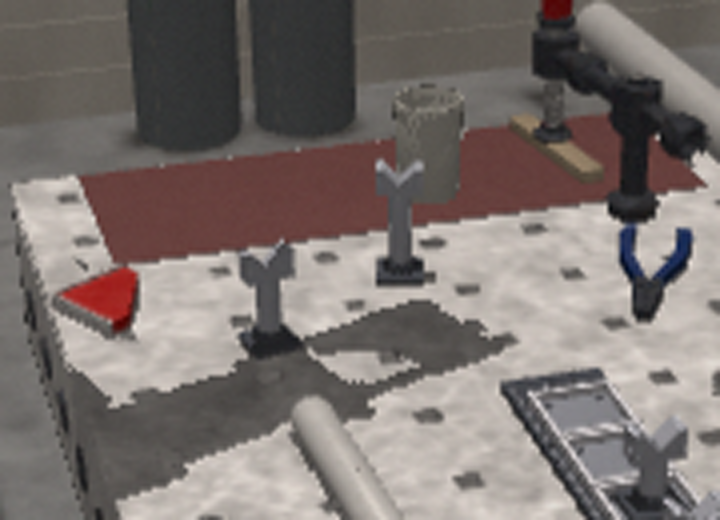

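The side view shows the front-left support (B) is shorter than A, so B is S3 (87 mm) and A is S4 (105 mm). Picking S3.

{"method": "servo_tool", "body": {"commands": [0.001,-0.03,0.03,0,0,0,1,0.001,-0.045,0.05,0,0,0,1,0.001,-0.04,0.05,0,0,0,1,0.0014,-0.0245,0.05,0,0,0,1,0,0,0.03,0,0,-0.0156,1,0,0,0.01,0,0,-0.015,1,0,0,0,0,0,0,1,0,0,0,0,0,0,1,0,0,0,0,0,0,1]}}

```text
t: 19.23
tcp_pos: [0.4315, 0.2747, 0.181]
tool_rot: [0.652, 0.759, 0.001, 0.0]
force: [0.1, 0.9, 0.5]
finger_gap: 1.001
gripper_force: 0.0
```

```bash
python3 - <<'E'
from h import *
W=snap("wrist","wr6")
print(proj(W,[[.4295,.2765,0],[.4295,.2765,.075]]).round())
for c,m,P in masks(W,"support_1_mid"):
    print(round(c,2),P.round(3),int(m.sum()))
    if np.hypot(P[0]-.43,P[1]-.27)<.04:
      for h in(.087,.105):
        o=fit([(W,m)],support(h),(.4295,.2765),np.radians([0,10,20])); print(h,o.x.round(4),np.degrees(o.x[2]).round(1),round(o.fun,3))
delta(.4295,.2765,.056,99)
E
```

```text
[[275. 185.]
 [274. 208.]]
t 19.33 tcp [0.4314 0.2749 0.1811] hd 98.75 tilt [0.11 0.04] | d [ 0.0036 -0.0037  0.2502] rz -0.0007 gap 85.4 F 0.0
```

{"method": "servo_tool", "body": {"commands": [0.0018,-0.0018,0.03,0,0,0,1,0.0018,-0.0018,0.05,0,0,0,1,0,0,0.05,0,0,0,1,0,0,0.05,0,0,0,1,0,0,0.04,0,0,0,1,0,0,0.02,0,0,0,1,0,0,0.01,0,0,0,1,0,0,0,0,0,0,1,0,0,0,0,0,0,1]}}

```text
t: 20.08
tcp_pos: [0.4291, 0.2768, 0.056]
tool_rot: [0.65, 0.76, 0.001, 0.0]
force: [-0.0, 0.1, 0.2]
finger_gap: 1.001
gripper_force: 0.0
```

{"method": "servo_tool", "body": {"commands": [0,0,0,0,0,0,-1,0,0,0,0,0,0,-1,0,0,0,0,0,0,-1,0,0,0,0,0,0,-1,0,0,0,0,0,0,-1,0,0,0,0,0,0,-1,0,0,0,0,0,0,-1,0,0,0,0,0,0,-1], "force": 60}}

```text
t: 20.75
tcp_pos: [0.429, 0.2768, 0.0562]
tool_rot: [0.65, 0.76, 0.001, 0.0]
force: [1.1, 0.1, 6.0]
finger_gap: 0.457
gripper_force: 60.2
```

```bash
python3 -c "
from h import *
delta(.618,-.0045,.20,87.9)"
```

```text
t 20.75 tcp [0.429  0.2768 0.0562] hd 98.87 tilt [0.1  0.04] | d [-0.614   0.2872 -0.2872] rz 0.0305 gap 38.8 F 60.2
```

{"method": "servo_tool", "body": {"commands": [0,0,-0.02,0,0,0,-1,0,0,-0.05,0,0,0,-1,0,0,-0.07,0,0,0.0105,-1,0,0,-0.07,0,0,0.01,-1,0,0,-0.04,0,0,0.01,-1,-0.03,0.022,0,0,0,0,-1,-0.05,0.036,0,0,0,0,-1,-0.065,0.0472,0,0,0,0,-1,-0.065,0.0472,0,0,0,0,-1,-0.065,0.0472,0,0,0,0,-1]}}

```text
t: 21.58
tcp_pos: [0.5226, 0.1342, 0.1804]
tool_rot: [0.72, 0.694, -0.001, -0.001]
force: [0.0, 1.1, -3.8]
finger_gap: 0.455
gripper_force: 61.6
```

{"method": "servo_tool", "body": {"commands": [-0.065,0.0472,0,0,0,0,-1,-0.065,0.0472,0,0,0,0,-1,-0.06,0.0436,0,0,0,0,-1,-0.05,0.0364,0,0,0,0,-1,-0.0334,0.0244,0,0,0,0,-1,0,0,0,0,0,0,-1,0,0,0,0,0,0,-1,0,0,0,0,0,0,-1,0,0,0,0,0,0,-1,0,0,0,0,0,0,-1]}}

```text
t: 22.42
tcp_pos: [0.6162, -0.0035, 0.1802]
tool_rot: [0.719, 0.695, -0.0, -0.001]
force: [-0.5, -0.2, -3.7]
finger_gap: 0.457
gripper_force: 61.7
```

```bash
python3 -c "
from h import *
delta(.6178,-.0045,.0680,87.9)"
```

```text
t 22.42 tcp [ 0.6162 -0.0035  0.1802] hd 87.98 tilt [-0.09  0.03] | d [-0.002   0.0037  0.2243] rz 0.0002 gap 38.8 F 61.7
```

{"method": "servo_tool", "body": {"commands": [-0.001,0.0025,0.03,0,0,0,-1,-0.001,0,0.05,0,0,0,-1,0,0,0.05,0,0,0,-1,0,0,0.04,0,0,0,-1,0,0,0.02,0,0,0,-1,0,0,0.016,0,0,0,-1,0,0,0,0,0,0,-1,0,0,0,0,0,0,-1,0,0,0,0,0,0,-1,0,0,0,0,0,0,-1]}}

```text
t: 23.25
tcp_pos: [0.6196, -0.006, 0.0788]
tool_rot: [0.72, 0.694, 0.001, 0.001]
force: [0.6, -0.1, -3.5]
finger_gap: 0.457
gripper_force: 61.5
```

```bash
python3 -c "
from h import *
delta(.6176,-.0045,.0680,87.9)"
```

```text
t 23.25 tcp [ 0.6196 -0.006   0.0788] hd 87.89 tilt [ 0.17 -0.03] | d [ 0.0029 -0.0042  0.0215] rz -0.0 gap 38.8 F 61.5
```

{"method": "servo_tool", "body": {"commands": [0.002,-0.004,0.01,0,0,0,-1,0,0,0.004,0,0,0,-1,0,0,0,0,0,0,-1,0,0,0,0,0,0,-1,0,0,0,0,0,0,-1]}}

```text
t: 23.67
tcp_pos: [0.6166, -0.0049, 0.0703]
tool_rot: [0.72, 0.694, 0.0, 0.0]
force: [0.1, 0.4, -3.0]
finger_gap: 0.461
gripper_force: 61.6
```

```bash
python3 -c "
from h import *
delta(.6176,-.0045,.0680,87.9)"
```

```text
t 23.67 tcp [ 0.6166 -0.0049  0.0703] hd 87.88 tilt [ 0. -0.] | d [0.0008 0.002  0.0046] rz -0.0 gap 39.2 F 61.6
```

{"method": "servo_tool", "body": {"commands": [0,0.0015,0,0,0,0,-1,0,0,0.003,0,0,0,-1,0,0,0.002,0,0,0,-1,0,0,0,0,0,0,-1,0,0,0,0,0,0,-1,0,0,0,0,0,0,-1]}}

```text
t: 24.17
tcp_pos: [0.6177, -0.005, 0.0683]
tool_rot: [0.72, 0.694, 0.0, 0.0]
force: [0.3, -0.6, 1.4]
finger_gap: 0.457
gripper_force: 62.0
```

```bash
python3 -c "
from h import *
delta(.6176,-.0045,.0680,87.9);print(manip.sense()['force'])"
```

```text
t 24.17 tcp [ 0.6177 -0.005   0.0683] hd 87.89 tilt [ 0.06 -0.01] | d [ 0.0009 -0.0003  0.0006] rz -0.0 gap 38.9 F 62.0
[ 0.25613941 -0.61536828  1.44372032]
```

{"method": "servo_tool", "body": {"commands": [0,0,0,0,0,0,1,0,0,0,0,0,0,1,0,0,0,0,0,0,1,0,0,0,0,0,0,1,0,0,-0.03,0,0,0,1,0,0,-0.07,0,0,0,1,0,0,-0.08,0,0,0,1,0,0,-0.06,0,0,0,1,0,0,-0.04,0,0,0,1,0.03,-0.0048,0,0,0,0,1,0.06,-0.0097,0,0,0,0,1]}}

```text
t: 25.08
tcp_pos: [0.6135, 0.0382, 0.2096]
tool_rot: [0.721, 0.692, 0.001, 0.002]
force: [0.2, 0.3, -0.9]
finger_gap: 0.999
gripper_force: 0.0
```

{"method": "servo_tool", "body": {"commands": [0.075,-0.0121,0,0,0,0,1,0.075,-0.0121,0,0,0,0,1,0.075,-0.0121,0,0,0,0,1,0.075,-0.0121,0,0,0,0,1,0.075,-0.0121,0,0,0,0,1,0.075,-0.0121,0,0,0,0,1,0.075,-0.0121,0,0,0,0,1,0.07,-0.0113,0,0,0,0,1,0.0533,-0.0085,0,0,0,0.015,1,0,0,0,0,0,0.015,1,0,0,0,0,0,0.0142,1,0,0,0,0,0,0,1]}}

```text
t: 26.08
tcp_pos: [0.5699, 0.3675, 0.2063]
tool_rot: [0.809, 0.588, -0.001, -0.0]
force: [-0.1, -0.2, 0.1]
finger_gap: 1.001
gripper_force: 0.0
```

{"method": "servo_tool", "body": {"commands": [0,0,0,0,0,0,1,0,0,0,0,0,0,1,0,0,0,0,0,0,1]}}

```text
t: 26.33
tcp_pos: [0.5713, 0.3659, 0.2074]
tool_rot: [0.809, 0.588, -0.0, -0.0]
force: [0.4, -0.3, 0.7]
finger_gap: 0.995
gripper_force: 0.0
```

```bash
python3 - <<'E'
from h import *
W=snap("wrist","wr7")
print(proj(W,[[.5718,.3661,0],[.5718,.3661,.092]]).round())
for c,m,P in masks(W,"support_1_mid"):
    print(round(c,2),P.round(3),int(m.sum()))
    if np.hypot(P[0]-.57,P[1]-.36)<.04:
      for h in(.087,.105):
        o=fit([(W,m)],support(h),(.572,.366),np.radians([-30,-20,-10])); print(h,o.x.round(4),np.degrees(o.x[2]).round(1),round(o.fun,3))
delta(.5718,.3661,.074,72)
E
```

```text
[[278. 181.]
 [278. 206.]]
t 26.43 tcp [0.5715 0.3658 0.2077] hd 71.98 tilt [-0.01 -0.  ] | d [0.0007 0.0004 0.2674] rz -0.0001 gap 84.9 F 0.0
```

{"method": "servo_tool", "body": {"commands": [0,0,0.03,0,0,0,1,0,0,0.05,0,0,0,1,0,0,0.06,0,0,0,1,0,0,0.05,0,0,0,1,0,0,0.04,0,0,0,1,0,0,0.025,0,0,0,1,0,0,0.0124,0,0,0,1,0,0,0,0,0,0,1,0,0,0,0,0,0,1]}}

```text
t: 27.18
tcp_pos: [0.5722, 0.3664, 0.0748]
tool_rot: [0.809, 0.588, 0.001, 0.0]
force: [-0.0, 0.3, 0.5]
finger_gap: 1.004
gripper_force: 0.0
```

{"method": "servo_tool", "body": {"commands": [0,0,0,0,0,0,-1,0,0,0,0,0,0,-1,0,0,0,0,0,0,-1,0,0,0,0,0,0,-1,0,0,0,0,0,0,-1,0,0,0,0,0,0,-1,0,0,0,0,0,0,-1,0,0,0,0,0,0,-1], "force": 60}}

```text
t: 27.85
tcp_pos: [0.5724, 0.3667, 0.0755]
tool_rot: [0.809, 0.588, 0.001, 0.0]
force: [-0.6, -0.2, 6.1]
finger_gap: 0.457
gripper_force: 62.7
```

```bash
python3 -c "
from h import *
delta(.6203,.0654,.20,87.9)"
```

```text
t 27.85 tcp [0.5724 0.3667 0.0755] hd 71.98 tilt [0.14 0.06] | d [-0.5429  0.278  -0.2495] rz -0.0442 gap 38.8 F 62.7
```

{"method": "servo_tool", "body": {"commands": [0,0,-0.02,0,0,0,-1,0,0,-0.05,0,0,0,-1,0,0,-0.07,0,0,-0.0142,-1,0,0,-0.07,0,0,-0.015,-1,0,0,-0.04,0,0,-0.015,-1,-0.03,0.0059,0,0,0,0,-1,-0.06,0.0118,0,0,0,0,-1,-0.075,0.0148,0,0,0,0,-1,-0.075,0.0148,0,0,0,0,-1,-0.075,0.0148,0,0,0,0,-1]}}

```text
t: 28.68
tcp_pos: [0.5946, 0.2055, 0.197]
tool_rot: [0.72, 0.694, -0.002, -0.001]
force: [0.4, -0.6, -2.7]
finger_gap: 0.46
gripper_force: 61.8
```

{"method": "servo_tool", "body": {"commands": [-0.075,0.0148,0,0,0,0,-1,-0.075,0.0148,0,0,0,0,-1,-0.06,0.0118,0,0,0,0,-1,-0.045,0.0089,0,0,0,0,-1,-0.0287,0.0054,0,0,0,0,-1,0,0,0.02,0,0,0,-1,0,0,0.05,0,0,0,-1,0,0,0.05,0,0,0,-1,0,0,0.04,0,0,0,-1,0,0,0.03,0,0,0,-1,0,0,0,0,0,0,-1,0,0,0,0,0,0,-1]}}

```text
t: 29.68
tcp_pos: [0.6174, 0.0662, 0.1022]
tool_rot: [0.72, 0.694, -0.001, -0.002]
force: [0.8, 0.7, -3.4]
finger_gap: 0.458
gripper_force: 61.8
```

```bash
python3 -c "
from h import *
delta(.6203,.0654,.0875,87.9)"
```

```text
t 29.68 tcp [0.6174 0.0662 0.1022] hd 87.93 tilt [-0.28  0.05] | d [-0.0014  0.0061  0.0294] rz 0.0001 gap 38.9 F 61.8
```

{"method": "servo_tool", "body": {"commands": [0,0,0,0,0,0,-1,0,0,0,0,0,0,-1,0,0,0,0,0,0,-1]}}

```text
t: 29.93
tcp_pos: [0.6201, 0.0652, 0.1054]
tool_rot: [0.72, 0.694, 0.001, 0.001]
force: [-1.1, -0.2, -3.3]
finger_gap: 0.456
gripper_force: 61.8
```

```bash
python3 -c "
from h import *
delta(.6203,.0654,.0875,87.9)"
```

```text
t 29.93 tcp [0.6201 0.0652 0.1054] hd 87.9 tilt [ 0.15 -0.  ] | d [0.0004 0.0002 0.0358] rz 0.0 gap 38.8 F 61.8
```

{"method": "servo_tool", "body": {"commands": [0,0,0.012,0,0,0,-1,0,0,0.01,0,0,0,-1,0,0,0.008,0,0,0,-1,0,0,0.003,0,0,0,-1,0,0,0,0,0,0,-1,0,0,0,0,0,0,-1,0,0,0,0,0,0,-1]}}

```text
t: 30.52
tcp_pos: [0.619, 0.0649, 0.0875]
tool_rot: [0.72, 0.694, -0.0, -0.0]
force: [-0.7, -0.1, -2.2]
finger_gap: 0.457
gripper_force: 62.0
```

```bash
python3 -c "
from h import *
delta(.6203,.0654,.0875,87.9); print(manip.sense()['force'])"
```

```text
t 30.52 tcp [0.619  0.0649 0.0875] hd 87.89 tilt [-0.04 -0.  ] | d [ 0.0011  0.0026 -0.0001] rz -0.0 gap 38.8 F 62.0
[-0.69187273 -0.1114621  -2.15941373]
```

{"method": "servo_tool", "body": {"commands": [0,0.002,0,0,0,0,-1,0,0,0.002,0,0,0,-1,0,0,0,0,0,0,-1,0,0,0,0,0,0,-1,0,0,0,0,0,0,-1]}}

```text
t: 30.93
tcp_pos: [0.6199, 0.0649, 0.0874]
tool_rot: [0.72, 0.694, -0.0, -0.0]
force: [-4.0, -0.3, 5.2]
finger_gap: 0.455
gripper_force: 62.8
```

```bash
python3 -c "
from h import *
delta(.6203,.0654,.0875,87.9); print(manip.sense()['force'])"
```

```text
t 30.93 tcp [0.6199 0.0649 0.0874] hd 87.89 tilt [-0.04 -0.  ] | d [ 0.001   0.0007 -0.0001] rz -0.0 gap 38.7 F 62.8
[-4.02288146 -0.27236459  5.22147037]
```

{"method": "servo_tool", "body": {"commands": [0,0,0,0,0,0,1,0,0,0,0,0,0,1,0,0,0,0,0,0,1,0,0,0,0,0,0,1,0,0,-0.03,0,0,0,1,0,0,-0.065,0,0,0,1,0,0,-0.08,0,0,0,1,0,0,-0.08,0,0,0,1,0,0,-0.08,0,0,0,1,0,0,-0.06,0,0,0,1,0,0,-0.03,0,0,0,1]}}

```text
t: 31.85
tcp_pos: [0.6226, 0.0648, 0.3046]
tool_rot: [0.72, 0.694, 0.003, 0.004]
force: [-0.0, 0.5, 0.2]
finger_gap: 0.998
gripper_force: 0.0
```

{"method": "servo_tool", "body": {"commands": [-0.0128,-0.035,0,0,0,0,1,-0.02,-0.05,0,0,0,0,1,-0.025,-0.065,0,0,0,0,1,-0.025,-0.065,0,0,0,0,1,-0.025,-0.065,0,0,0,0,1,-0.025,-0.065,0,0,0,0,1,-0.0202,-0.0397,0,0,0,0,1,0,0,0,0,0,-0.0103,1,0,0,0,0,0,0,1,0,0,0,0,0,0,1,0,0,0,0,0,0,1,0,0,0,0,0,0,1]}}

```text
t: 32.85
tcp_pos: [0.4261, -0.0044, 0.2991]
tool_rot: [0.697, 0.717, 0.0, 0.0]
force: [-0.6, 0.5, 0.5]
finger_gap: 1.0
gripper_force: 0.0
```

```bash
python3 - <<'E'
from h import *
W=snap("wrist","wr8"); S=snap("side","side4",(180,150,440,345),3)
mm=masks(W,"tube_mid")
for c,m,P in mm:
    o=fit([(W,m)],tube(),(.425,-.004),[0.03]); print(c,int(m.sum()),"tube",o.x.round(4),round(o.fun,3))
for c,m,P in masks(W,"support_1_mid"):
    print(round(c,2),P.round(3),int(m.sum()))
    for h,x,y in((.063,.6128,-.1435),(.081,.6146,-.0736),(.099,.6177,-.005),(.117,.6199,.0649)):
      p=proj(W,[x,y,h-.012])[0]
      if m[max(0,int(p[1])-6):int(p[1])+6,int(p[0])-6:int(p[0])+6].mean()>.5:
        P3=[q+[0,0,.012] for q in support(h-.012)]
        o=fit([(W,m)],P3,(x,y),[-.035]); print(h,o.x.round(4),np.degrees(o.x[2]).round(1),round(o.fun,3))
delta(.4249,-.0044,.006,91.6)
E
```

```text
0.58 1637 tube [ 0.425 -0.004  0.03 ] 1.0
0.95 [ 0.566 -0.286  0.03 ] 1160
0.72 [ 0.617 -0.146  0.03 ] 1097
0.063 [ 0.6113 -0.1423 -0.139 ] -8.0 0.332
t 33.05 tcp [ 0.4256 -0.0043  0.2989] hd 91.61 tilt [-0.02  0.01] | d [-2.000e-04 -1.200e-03  5.858e-01] rz 0.0 gap 85.1 F 0.0
```

View pics/side4.png

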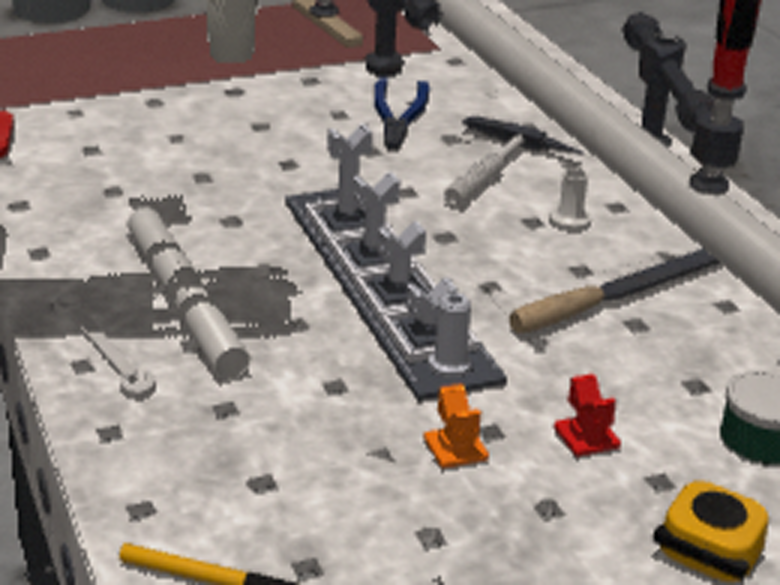

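Side view: all four supports stand upright in the pockets, rising away from the pin at ≈(455,330 crop). The tube lies at ≈(185,290 crop). Picking it up.

{"method": "servo_tool", "body": {"commands": [0,-0.0006,0.04,0,0,0,1,0,-0.0006,0.07,0,0,0,1,0,0,0.08,0,0,0,1,0,0,0.08,0,0,0,1,0,0,0.08,0,0,0,1,0,0,0.08,0,0,0,1,0,0,0.07,0,0,0,1,0,0,0.04,0,0,0,1,0,0,0.025,0,0,0,1,0,0,0.01,0,0,0,1,0,0,0,0,0,0,1,0,0,0,0,0,0,1]}}

```text
t: 34.05
tcp_pos: [0.4251, -0.0045, 0.0117]
tool_rot: [0.697, 0.717, 0.0, 0.0]
force: [-0.6, -0.5, 0.6]
finger_gap: 0.998
gripper_force: 0.0
```

```bash
python3 -c "
from h import *
delta(.4249,-.0044,.006,91.6)"
```

```text
t 34.05 tcp [ 0.4251 -0.0045  0.0117] hd 91.61 tilt [ 0.02 -0.01] | d [ 0.0002 -0.0003  0.0115] rz 0.0 gap 84.9 F 0.0
```

{"method": "servo_tool", "body": {"commands": [0,0,0.008,0,0,0,1,0,0,0.0035,0,0,0,1,0,0,0,0,0,0,1,0,0,0,0,0,0,-1,0,0,0,0,0,0,-1,0,0,0,0,0,0,-1,0,0,0,0,0,0,-1,0,0,0,0,0,0,-1,0,0,0,0,0,0,-1,0,0,0,0,0,0,-1,0,0,0,0,0,0,-1,0,0,0,0,0,0,-1], "force": 60}}

```text
t: 35.05
tcp_pos: [0.4252, -0.0046, 0.0064]
tool_rot: [0.697, 0.717, 0.0, 0.001]
force: [0.2, 0.8, 6.0]
finger_gap: 0.372
gripper_force: 59.0
```

```bash
python3 -c "
from h import *
delta(.4249,-.0044,.2,88);print(manip.sense()['force'])"
```

```text
t 35.05 tcp [ 0.4252 -0.0046  0.0064] hd 91.57 tilt [ 0.1  -0.02] | d [ 3.000e-04  0.000e+00 -3.872e-01] rz 0.0099 gap 31.6 F 59.0
[0.20265782 0.75930856 5.96913472]
```

{"method": "servo_tool", "body": {"commands": [0,0,-0.02,0,0,0,-1,0,0,-0.05,0,0,0,-1,0,0,-0.07,0,0,0,-1,0,0,-0.08,0,0,0.005,-1,0,0,-0.08,0,0,0.0049,-1,0,0,-0.07,0,0,0,-1,0,0,-0.05,0,0,0,-1,0,0,0,0,0.013,0,-1,0,0,0,0,0.014,0,-1,0,0,0,0,0.013,0,-1,0,0,0,0,0,0,-1,0,0,0,0,0,0,-1]}}

```text
t: 36.05
tcp_pos: [0.4239, -0.0052, 0.2152]
tool_rot: [0.714, 0.688, 0.089, -0.087]
force: [-0.5, -0.9, -2.4]
finger_gap: 0.367
gripper_force: 60.7
```

```bash
cat >> h.py <<'E'
def tilted(x,y,z,hd,th):
    """world shift & tool-frame shares to TCP target, orientation error in deg (tool frame)"""
    st=manip.sense(); M=R.from_quat(st["tool_rot"])
    h,t=np.radians([hd,th]); B=R.from_matrix(np.array([[np.cos(h),np.sin(h),0],[np.sin(h),-np.cos(h),0],[0,0,-1]]).T)*R.from_rotvec([0,t,0])
    d=M.as_matrix().T@(np.array([x,y,z])-st["tcp_pos"])/.5
    print("t",round(st["t"],2),"tcp",st["tcp_pos"].round(4),"tool z",M.as_matrix()[:,2].round(3),"| d",d.round(4),"rot err shares",((M.inv()*B).as_rotvec()/(2*np.pi)).round(4),"gap",round(st["finger_gap"]*85,1),"F",round(st["gripper_force"],1),st["force"].round(1))
E
python3 -c "
from h import *
tilted(.6162,-.0415,.15,88,14.4)"
```

```text
t 36.05 tcp [ 0.4239 -0.0052  0.2152] tool z [ 0.007  0.247 -0.969] | d [-0.0886  0.3873  0.1111] rot err shares [-0.0003  0.0002 -0.0004] gap 31.2 F 60.7 [-0.5 -0.9 -2.4]
```

{"method": "servo_tool", "body": {"commands": [-0.0062,0.0271,0.0078,0,0,0,-1,-0.0106,0.0465,0.0133,0,0,0,-1,-0.0142,0.062,0.0178,0,0,0,-1,-0.0142,0.062,0.0178,0,0,0,-1,-0.0142,0.062,0.0178,0,0,0,-1,-0.0124,0.0542,0.0156,0,0,0,-1,-0.0097,0.0426,0.0122,0,0,0,-1,-0.0071,0.031,0.0089,0,0,0,-1,0,0,0,0,0,0,-1,0,0,0,0,0,0,-1,0,0,0,0,0,0,-1,0,0,0,0,0,0,-1]}}

```text
t: 37.05
tcp_pos: [0.6158, -0.0391, 0.151]
tool_rot: [0.713, 0.69, 0.089, -0.088]
force: [0.1, -0.4, -2.2]
finger_gap: 0.369
gripper_force: 60.6
```

```bash
python3 -c "
from h import *
tilted(.6162,-.0415,.10,88,14.4)
W=snap('side','side5',(240,190,360,290),5)
# expected tube end centres in side view for current pose
st=manip.sense();M=R.from_quat(st['tool_rot']).as_matrix();c=st['tcp_pos']-.011*M[:,2];print(c.round(4))
print(proj(W,[c+.13*M[:,0],c-.13*M[:,0]]).round(1))
for s in (W,snap('top')):
  for c,m,P in masks(s,'tube_mid'):
    ys,xs=np.nonzero(m); print(c,m.sum(),xs.min(),xs.max(),ys.min(),ys.max())
"
```

```text
t 37.05 tcp [ 0.6158 -0.0391  0.151 ] tool z [ 0.006  0.249 -0.969] | d [-0.0299  0.0013  0.0976] rot err shares [-0.0004 -0.      0.0002] gap 31.4 F 60.6 [ 0.1 -0.4 -2.2]
[ 0.616  -0.0422  0.1619]
[[294.8 166.6]
 [328.9 228. ]]
0.56 675.0 290 334 162 232
0.72 591.0 244 289 171 187
```

{"method": "servo_tool", "body": {"commands": [-0.005,0.0013,0.015,0,0,0,-1,-0.008,0,0.025,0,0,0,-1,-0.008,0,0.025,0,0,0,-1,-0.006,0,0.02,0,0,0,-1,-0.0029,0,0.0126,0,0,0,-1,0,0,0,0,0,0,-1,0,0,0,0,0,0,-1,0,0,0,0,0,0,-1]}}

```text
t: 37.92
tcp_pos: [0.6181, -0.0426, 0.1]
tool_rot: [0.713, 0.689, 0.09, -0.087]
force: [0.8, 0.2, -2.9]
finger_gap: 0.369
gripper_force: 60.7
```

```bash
python3 -c "
from h import *
tilted(.6162,-.0415,.0913,88,14.4)"
```

```text
t 37.92 tcp [ 0.6181 -0.0426  0.1   ] tool z [ 0.009  0.249 -0.969] | d [-0.0024 -0.0039  0.0174] rot err shares [0.     0.     0.0001] gap 31.4 F 60.7 [ 0.8  0.2 -2.9]
```

{"method": "servo_tool", "body": {"commands": [-0.001,-0.003,0.005,0,0,0,-1,-0.001,0,0.004,0,0,0,-1,0,0,0.003,0,0,0,-1,0,0,0,0,0,0,-1,0,0,0,0,0,0,-1,0,0,0,0,0,0,-1]}}

```text
t: 38.42
tcp_pos: [0.6164, -0.042, 0.0941]
tool_rot: [0.713, 0.689, 0.09, -0.087]
force: [0.2, 1.2, -3.4]
finger_gap: 0.367
gripper_force: 60.7
```

```bash
python3 -c "
from h import *
tilted(.6162,-.0415,.0913,88,14.4)"
```

```text
t 38.42 tcp [ 0.6164 -0.042   0.0941] tool z [ 0.009  0.248 -0.969] | d [-0.0005 -0.0005  0.0057] rot err shares [0.     0.     0.0001] gap 31.2 F 60.7 [ 0.2  1.2 -3.4]
```

{"method": "servo_tool", "body": {"commands": [-0.0005,-0.0003,0.003,0,0,0,-1,-0.0004,0,0.002,0,0,0,-1,0,0,0,0,0,0,-1,0,0,0,0,0,0,-1,0,0,0,0,0,0,-1]}}

```text
t: 38.83
tcp_pos: [0.6163, -0.0418, 0.0915]
tool_rot: [0.713, 0.689, 0.09, -0.087]
force: [0.0, -0.7, -3.7]
finger_gap: 0.369
gripper_force: 60.7
```

```bash
python3 -c "
from h import *
tilted(.6162,-.0415,.0913,88,14.4)"
```

```text
t 38.83 tcp [ 0.6163 -0.0418  0.0915] tool z [ 0.009  0.249 -0.969] | d [ 0.0005 -0.0002  0.0005] rot err shares [0.     0.     0.0001] gap 31.4 F 60.7 [ 0.  -0.7 -3.7]
```

{"method": "servo_tool", "body": {"commands": [-0.0005,0,0.0019,0,0,0,-1,0,0,0,0,0,0,-1,-0.0002,0,0.001,0,0,0,-1,0,0,0,0,0,0,-1,0,0,0,0,0,0,-1]}}

```text
t: 39.25
tcp_pos: [0.6166, -0.0419, 0.0906]
tool_rot: [0.713, 0.689, 0.091, -0.087]
force: [0.9, -1.1, 3.1]
finger_gap: 0.37
gripper_force: 61.3
```

```bash
python3 -c "
from h import *
tilted(.6162,-.0415,.0913,88,14.4);print(manip.sense()['ft_torque'])"
```

```text
t 39.25 tcp [ 0.6166 -0.0419  0.0906] tool z [ 0.01   0.248 -0.969] | d [ 0.001  -0.0009 -0.0011] rot err shares [0.0002 0.     0.0001] gap 31.5 F 61.3 [ 0.9 -1.1  3.1]
[ 0.00029641  0.03999064 -0.05434494]
```

{"method": "servo_tool", "body": {"commands": [0,0,0,0,0,0,-0.1,0,0,0,0,0,0,-0.1,0,0,0,0,0,0,0.3,0,0,0,0,0,0,1,0,0,0,0,0,0,1,0,0,0,0,0,0,1]}}

```text
t: 39.75
tcp_pos: [0.6161, -0.0417, 0.0898]
tool_rot: [0.713, 0.689, 0.09, -0.087]
force: [0.9, -0.4, -0.1]
finger_gap: 0.979
gripper_force: 0.0
```

{"method": "servo_tool", "body": {"commands": [0,0,-0.02,0,0,0,1,0,0,-0.05,0,0,0,1,0,0,-0.07,0,0,0,1,0,0,-0.08,0,0,0,1,0,0,-0.08,0,0,0,1,0,-0.04,-0.06,0,0,0,1,0,-0.06,0,0,0,0,1,0,-0.06,0,0,0,0,1,0,-0.06,0,0,0,0,1,0,-0.06,0,0,0,0,1,0,-0.04,0,0,0,0,1,0,0,0,0,0,0,1]}}

```text
t: 40.75
tcp_pos: [0.4504, -0.0797, 0.2648]
tool_rot: [0.714, 0.689, 0.089, -0.089]
force: [-0.3, 0.8, -0.9]
finger_gap: 1.001
gripper_force: 0.0
```

```bash
python3 - <<'E'
from h import *
st=manip.sense(); print(st["t"],st["tcp_pos"],st["force"])
S=snap("side"); T=snap("top"); W=snap("wrist")
th=np.radians(14.4)
def model(s_,dx=0): 
    a=R.from_euler("z",-2.1,degrees=True).as_matrix()@np.array([0,np.cos(th),np.sin(th)])
    c=np.array([.6163,-.0393,.102])+np.array([.0366,.9993,0])*s_+a*0; return c-.13*a,c+.13*a
for n,s in(("side",S),("top",T),("wrist",W)):
    for k in(0,-.005,-.009): print(n,k,proj(s,model(k)).round(1).tolist())
    for c,m,P in masks(s,"tube_mid"):
        ys,xs=np.nonzero(m); print("  mask",round(c,2),int(m.sum()),xs.min(),xs.max(),ys.min(),ys.max())
a=cv2.cvtColor(S["img"],cv2.COLOR_RGB2BGR)[170:300,250:390]; a=cv2.resize(a,(520,483),interpolation=cv2.INTER_CUBIC)
b=cv2.cvtColor(T["img"],cv2.COLOR_RGB2BGR)[150:230,230:370]; b=cv2.resize(b,(520,297),interpolation=cv2.INTER_CUBIC)
w=cv2.resize(cv2.cvtColor(W["img"],cv2.COLOR_RGB2BGR),(280,210))
can=np.zeros((600,800,3),np.uint8); can[:483,:520]=a; can[:210,520:]=w; can[220:220+160,520:]=cv2.resize(b,(280,160)); cv2.imwrite("pics/fin.png",can)
E
```

```text
40.75 [ 0.45040345 -0.07971157  0.26483741] [-0.29445539  0.82945372 -0.87850612]
side 0 [[326.8, 247.2], [293.9, 184.7]]
side -0.005 [[327.6, 248.2], [294.5, 185.4]]
side -0.009 [[328.3, 249.0], [295.0, 186.0]]
  mask 0.78 960 290 333 182 253
top 0 [[341.3, 191.4], [245.9, 182.9]]
top -0.005 [[343.1, 191.4], [247.9, 183.0]]
top -0.009 [[344.6, 191.5], [249.5, 183.0]]
  mask 0.92 1210 247 345 178 198
wrist 0 [[439.7, 313.5], [484.3, 18.0]]
wrist -0.005 [[439.6, 318.5], [484.2, 24.7]]
wrist -0.009 [[439.5, 322.6], [484.0, 30.0]]
```

View pics/fin.png

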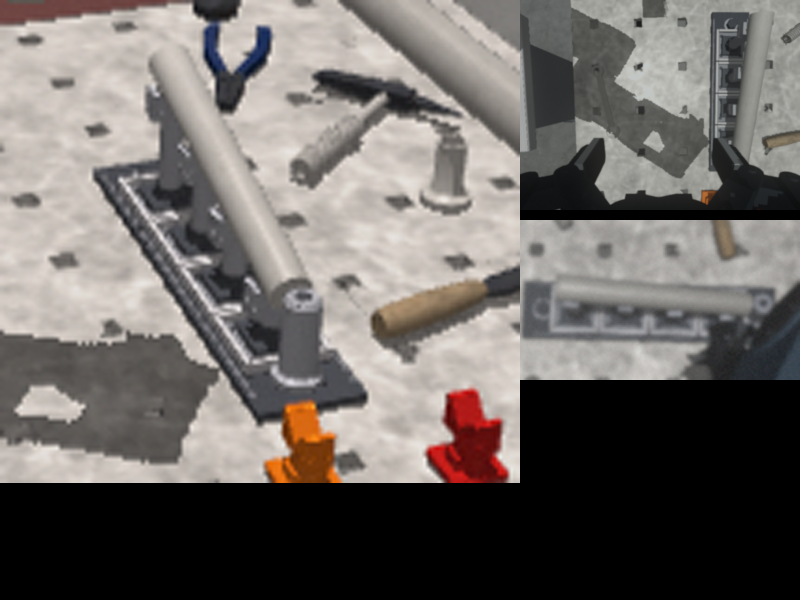

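The final pictures show the tube lying in all four grooves and sloping down to the pin, its low end about 4 mm short of it. The arm is well clear, so I'm handing in.

```bash
python3 -c "
from station import manip
print(manip.sign_off())"
```

```text
the job is handed in; nothing more can be done
None
```

The job is handed in after about 41 s: all four supports stand in the pockets, shortest by the pin to tallest at the far end with grooves in line, and the tube slopes in all four grooves with its low end about 4 mm short of the pin.

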